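# Start and close a clamp knob on a blunt two-start thread

### The job

Fasten the red clamp plate of the blue instrument with the black bar knob from the tray. Set the knob on the brass stud with its bar along the white marks, so that it rests on top of the thread; turn it gently backwards (anticlockwise from above) until it drops into the thread with a click, then turn it forwards (clockwise) until it has pressed the plate fully down. Never force it, as the stud sits in a soft bush and must not be wrenched round; leave the knob fastened and let go, and do not disturb the other things.

Things in the scene. Friction and masses are not known exactly. Their poses are not given: they have to be found in the camera images.
- knob: Loose black bar knob, 90 g, 42 mm high, upright in the tray. Origin: centre of its underside, z up. Round skirt 44 mm across and 16 mm high, a grip bar above it. Open below: a 30 mm wide, 16 mm deep chamber with two lugs (on the +x and -x sides, at the underside, 4 x 4 mm, reaching in to 9 mm from the axis); above that a 19 mm square bore, closed 39 mm up.
- bar_mid (a point): Centre of the knob's straight grip bar, 29 mm above the knob's origin, same axes. The bar is 56 mm long along x, 27 mm thick along y, 26 mm high, with a white line along its top. A half turn makes no difference. On the stud the knob has 1.5 mm play and sinks by its own weight when the fingers only straddle the bar without squeezing it.
- stud_axis (a point): Point on the axis of the fixed upright brass stud, level with the red plate's upper face at rest (96 mm over the table). z up, x along the two white marks on the plate either side of the stud. After the click the knob's origin is level with it; turning clockwise by 1.5 to 1.8 rad from there draws knob and plate about 2.5 mm down, to a hard stop, where the knob stays by itself.
- thread_crest (a point): Point on the stud's axis, 8 mm above stud_axis, level with the flat crest of the two-start thread (26 mm across). With the bar along the marks (within 0.3 rad) the knob rests here. Turned anticlockwise by 0.5 to 1.55 rad (it differs each time) it drops 8 mm. A hard wall follows 0.25 to 0.3 rad beyond the drop; turning clockwise on the crest meets a hard wall too.
- stud_tip (a point): Top of the stud, 34 mm above stud_axis. The stud is 16 mm in diameter; its tip is coned to 10 mm over the last 4 mm.
- housing: Fixed blue instrument housing, 182 x 162 mm, its top 85 mm high; origin at the centre of its underside, straight below the stud; x along the index marks. The red clamp plate (144 x 110 mm, 6 mm thick) lies 5 mm over its top. Nothing higher than the stud stands on it.
- thread (a joint): Twist of the stud in its soft bush, rad, 0 at rest, positive anticlockwise from above; springs back, 4 N m per rad. More than 0.17 rad either way (about 0.7 N m on the knob) ruins the bush. Normal turning twists it less than 0.1 rad.
- clamp_plate (a joint): How far the sprung red clamp plate is pressed down, m: 0 at rest, about 0.0025 when the knob is fully fastened, at most 0.004; the spring takes 4 N per mm.
- tray: Fixed aluminium parts tray, 170 x 170 mm, floor 4 to 5 mm thick, rim 10 mm high; origin at the centre of its underside. The knob stands near its middle; a standoff and a washer lie towards its corners.
- standoff: Loose steel cylinder, 18 mm in diameter, 30 mm high, in the tray; bystander. Origin: centre of its underside.
- spare_washer: Loose steel ring, 28 mm across, 5 mm high, in the tray; bystander. Origin: centre of its underside.
- vial: Loose glass vial, 26 mm in diameter, 60 mm high; bystander. Origin: centre of its underside.
- reagent_jar: Loose amber jar with blue cap, 60 mm in diameter, 85 mm high; bystander. Origin: centre of its underside.
- screwdriver: Loose screwdriver with green handle, 170 mm long, lying on the table; bystander.
- lens_case: Loose grey case 60 x 45 x 25 mm; bystander. Origin: centre of its underside.
- wrench: Loose steel wrench, 130 mm long, lying on the table; bystander.
Not all that is in view belongs to the job. Leave any purple look-alike of the knob alone.

How it is judged:
On the way, in this order (a step that is already met when the one before it is completed fails the run):
1. the knob stands on the stud, resting on the thread's crest with its bar along the white marks (within 0.4 rad) (horizontal distance between knob and stud_axis below 0.004 m and angle between knob's own z axis and vertical below 0.15 rad and z of knob in the frame of stud_axis between 0.006 and 0.0105 m and angle between the x axis of knob and the x axis of stud_axis, either way round below 0.4 rad), for 0.2 s.
2. the knob has dropped into the thread: its underside is level with the plate at rest (within 2.5 mm), the plate not yet pressed (horizontal distance between knob and stud_axis below 0.004 m and angle between knob's own z axis and vertical below 0.15 rad and z of knob in the frame of stud_axis between -0.001 and 0.0025 m and value of joint clamp_plate below 0.001 m), for 0.1 s.
At the end, for the whole second after the job is handed in: The knob sits upright on the stud (within 3.5 mm of its axis, tilted less than 0.08 rad), screwed down so that its underside is 2 to 4 mm below the plate's rest level and the plate is pressed down by more than 2 mm, and it is at rest and released (horizontal distance between knob and stud_axis below 0.0035 m and angle between knob's own z axis and vertical below 0.08 rad and z of knob in the frame of stud_axis between -0.004 and -0.002 m and value of joint clamp_plate above 0.002 m and linear speed of knob below 0.01 m/s and angular speed of knob below 0.1 rad/s); the robot touches nothing.
It fails at once if the stud is wrenched by more than 0.17 rad in its bush (about 0.7 N m) (value of joint thread above 0.17 rad or value of joint thread below -0.17 rad).
It fails at once if a bystander is moved by more than 20 mm (distance of any of standoff, spare_washer, vial, reagent_jar, screwdriver, lens_case, wrench from where it was at the start of the episode above 0.02 m).
It also fails if it takes over 72 s, if anything falls off the work surface, if the arm or the gripper's body presses on something with over 40 N, if the wrist force passes 120 N, or if a joint passes its speed limit or range.

### The arm

A 7-joint arm with a two-finger parallel gripper is mounted at the origin on the work surface. World frame = base frame: x ahead of the robot, y to its left, z up, the work surface at z = 0. Lengths are in m, angles in rad, forces in N, time in s.
With the tool pointing down it reaches from about 0.35 to 0.9 m from the base axis. Payload 8.1 kg.
Tool frame: the origin (TCP) lies between the finger pads; the fingertips stand 8 mm ahead of it and the grasp point (between the pads) lies 11 mm behind it (arm.tcp_to_tips is the distance from the TCP to the fingertips, in m); z points along the fingers, x is the direction in which the jaws open and shut, and the axes are right-handed (so a half turn about z gives the same grasp; the last joint's range is limited). The gripper opens to 92 mm and grips with 3 to 60 N. Pads are 19 mm wide; open, the fingers measure 130 mm over their backs; the gripper's body (75 mm by 190 mm) begins 47 mm behind the grasp point.
Start: joints at [1.062, 0.434, 0.025, 1.573, -0.012, 1.134, -0.075], TCP at [0.247, -0.574, 0.235] pointing down, gripper open.
Joint ranges: [-2.62, 2.62], [-0.44, 2.09], [-1.27, 1.32], [0.08, 2.57], [-1.32, 4.46], [0.12, 2], [-2.74, 2.74]. Speed limits (rad/s): [2.22, 2.22, 3.01, 3.01, 3.14, 3.14, 3.14].

### API

Orientations are given as a rotation vector (axis times angle).
In Python, from cell import arm, eyes gives the robot as it stands.
- The arm moves only by the tool play_rows, never from a script. Its argument "rows" is a list of rows, each a list of 3 entries, a list of its own where there are three numbers: the shift along the tool's x, y, z each as a share of 50 cm, from -1 to 1, then the turn, a rotation vector about the tool's x, y, z each as a share of 60 degrees, from -1 to 1, then the opening, from -1 (shut) to 1 (fully open), so that 0 is half open. In form: [[[dx, dy, dz], [ax, ay, az], grip], ...]. A call has 1 to 10 rows; each row is the pose to reach, as a shift and turn from the pose commanded when the call began, along the tool's axes at that moment; what a row does not reach only later rows make up. A row lasts 1/10 s, in which the tool goes at most 50 mm and 8.59 degrees, less where a joint would pass 70% of its speed; a pose out of reach is approached as far as the arm can. A call with a number of a shift or a turn outside -1 to 1 is refused whole. A call with a gripper value outside its range is refused whole. The fingers move at their own pace and stop on an object; "newtons" is the grip in N (left out, the last holds). Time passes only in rows, so rows that repeat a pose let the fingers close. It gives the time, the measured TCP pose, the force and the opening at its end, in the units of the state.
- arm.observe(): the state, without advancing time (a new reading comes with each control period).
- eyes.get_image(name): name is "side" or "top"; returns (picture, depth): 400x640x3 uint8, red, green, blue; 400x640 float32, m along the optical axis (not along the pixel's ray), 0 where there is no reading.
- eyes.get_calibration(name): a dict with "intrinsics" (3x3 intrinsics, pixels), "R" (3x3) and "t" (3): a world point X has camera coordinates R X + t. Camera axes: x right, y down, z forward; pixel columns grow to the right and rows downward; lengths in m; the calibration is good to about 2 mm. A picture is of the moment at which its call begins. get_calibration takes no time and is no camera call.
- arm.sign_off(): hands the job in, once; it reports no verdict.
The state is a dict: "clock": time; "joints": joint angles; "dq": joint speeds; "joint_efforts": joint torques, N m; "position": TCP position; "ee_rot": TCP orientation; "force": force on the tool from outside, world axes, zero at the start; "ft_torque": the same for the moment, N m; "width": opening from 0.0 (shut) to 1.0 (fully open).
Only numpy, scipy, OpenCV 4.12 (cv2) and the standard library are available. Lean on these libraries where they do the work, as an engineer would, in place of code of your own. Each camera call takes 0.05 s, during which the arm holds its last target.

## Working session

There is one attempt and no reset: what is moved stays moved. The work goes in short steps, Python scripts to look and compute and a tool call to move; the robot and the scene stay as the last step left them, time stands still between calls to the robot, and variables do not carry over. Pictures are saved under pics/ and viewed, and the job is handed in when it is done.

Besides the shell and the picture viewer there is one more tool, called after "Emit:" as name([rows], argument=value, ...), one row to a line, values as JSON. play_rows: Moves the arm, as the interface text tells. Its arguments: {"type":"object","properties":{"rows":{"type":"array","items":{"type":"array"}},"newtons":{"type":"number"}},"required":["rows"]}

```bash
mkdir -p pics; ls; python3 - <<'E'
from cell import arm, eyes
import cv2,numpy as np
for n in ("top","side"):
    p,d=eyes.get_image(n); cv2.imwrite(f"pics/{n}0.png",p[:,:,::-1]); np.save(f"pics/{n}0.npy",d); 
    c=eyes.get_calibration(n); print(n,c)
print(arm.observe(), arm.tcp_to_tips)
E
```

```text
pics
top {'intrinsics': array([[432.08703079,   0.        , 311.31886618],
       [  0.        , 432.08703079, 192.99918685],
       [  0.        ,   0.        ,   1.        ]]), 'R': array([[-0.00124448, -0.99949506,  0.03175015],
       [-0.98228282, -0.00472819, -0.1873449 ],
       [ 0.18740042, -0.03142078, -0.98178094]]), 't': array([-0.04447522,  0.53267119,  1.13466888])}
side {'intrinsics': array([[510.28720811,   0.        , 320.07266387],
       [  0.        , 510.28720811, 202.72743551],
       [  0.        ,   0.        ,   1.        ]]), 'R': array([[-0.91478584, -0.40370253, -0.01382532],
       [-0.22417366,  0.53585199, -0.81400787],
       [ 0.33602537, -0.7415436 , -0.58068929]]), 't': array([0.48411887, 0.21622202, 1.31503555])}
{'clock': 0.1, 'joints': array([ 1.06237463,  0.43516855,  0.02496854,  1.57396297, -0.01158786,
        1.13396125, -0.07508911]), 'dq': array([-0.00056176, -0.0019263 ,  0.00019553, -0.00275552, -0.00022837,
       -0.00214377, -0.00074827]), 'joint_efforts': array([ 4.02922451e-03, -6.69126034e+01,  9.88117084e-01, -3.15146613e+01,
       -6.06151228e-02,  3.74453457e-02,  2.27648121e-05]), 'position': array([ 0.24652486, -0.57387764,  0.23403058]), 'ee_rot': array([-2.62296567e+00,  1.72791509e+00,  1.88422503e-03]), 'force': array([-0.51593213, -0.04222237,  0.17142996]), 'ft_torque': array([-0.00941463, -0.00754752,  0.04939468]), 'width': 1.0018727305523398} 0.008
```

View pics/top0.png

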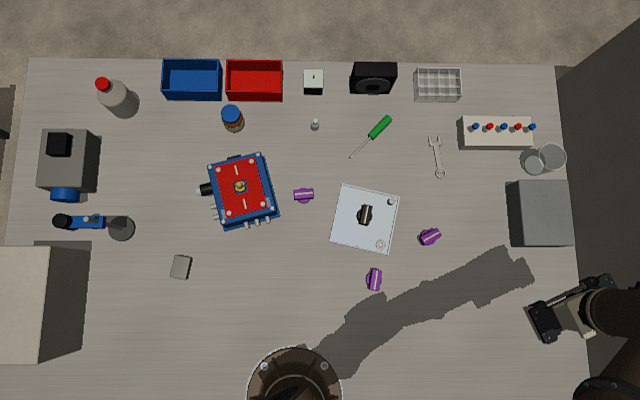

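View pics/side0.png

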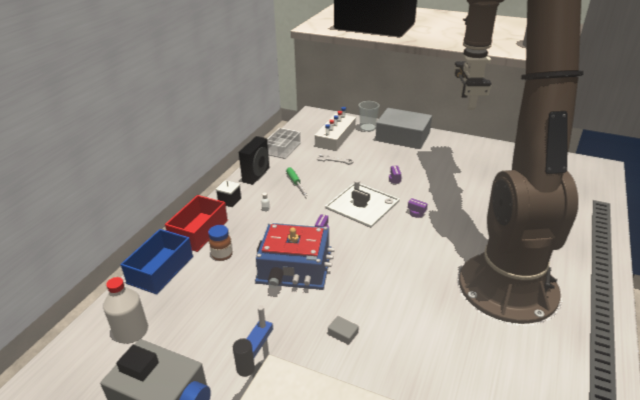

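The top view shows the black knob in the tray at about (365,214). The stud is at (240,187), with white marks near (236,170) and (244,204). Three purple look-alikes are nearby. Next I'll zoom in and measure.

```bash
python3 - <<'E'
import cv2,numpy as np
t=cv2.imread("pics/top0.png"); s=cv2.imread("pics/side0.png")
a=cv2.resize(t[140:240,190:290],(400,400),interpolation=cv2.INTER_CUBIC)
b=cv2.resize(t[175:260,325:410],(400,400),interpolation=cv2.INTER_CUBIC)
cv2.imwrite("pics/zt.png",np.hstack([a,b]))
a=cv2.resize(s[210:290,250:340],(450,400),interpolation=cv2.INTER_CUBIC)
b=cv2.resize(s[170:240,320:400],(350,400),interpolation=cv2.INTER_CUBIC)
cv2.imwrite("pics/zs.png",np.hstack([a,b]))
E
```

```text
(no output)
```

View pics/zt.png

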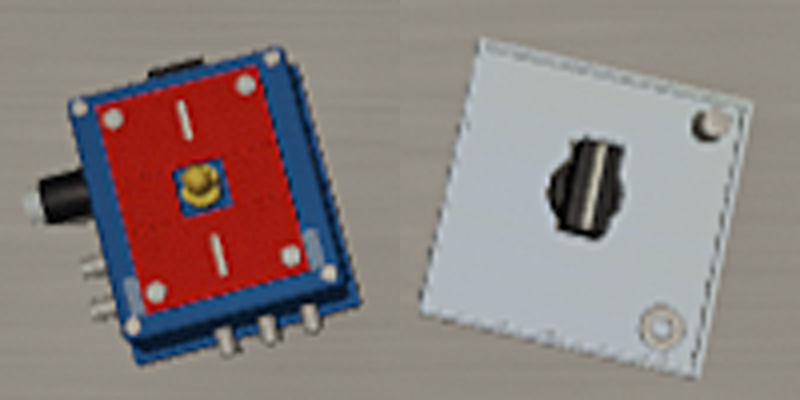

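View pics/zs.png

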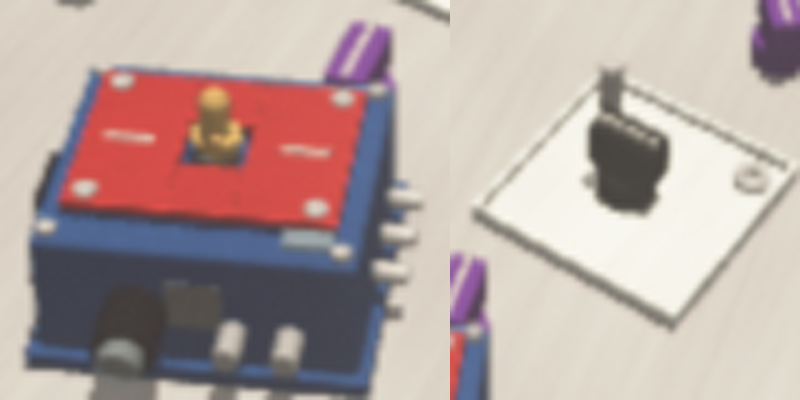

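```bash
cat > h.py <<'E'
import cv2,numpy as np
from cell import arm, eyes
def ray(n,uv,z):
    c=eyes.get_calibration(n);K,R,t=c["intrinsics"],np.array(c["R"]),np.array(c["t"])
    d=R.T@np.linalg.solve(K,[uv[0],uv[1],1.]);o=-R.T@t
    return o+d*(z-o[2])/d[2]
def proj(n,X):
    c=eyes.get_calibration(n);p=c["intrinsics"]@(c["R"]@np.array(X)+c["t"]);return p[:2]/p[2]
def blobs(mask,lo=4):
    n,l,st,ce=cv2.connectedComponentsWithStats(mask.astype(np.uint8),connectivity=8)
    return [(st[i,4],ce[i],l==i) for i in range(1,n) if st[i,4]>=lo]
def pts(n,m,z):
    v,u=np.nonzero(m);return np.array([ray(n,(a,b),z) for a,b in zip(u,v)])
E
python3 - <<'E'
from h import *
def white(img): 
    i=img.astype(int); return (i.min(2)>140)&(i.max(2)-i.min(2)<60)
for n,f,roiS,roiK in (("top","pics/top0.png",(150,230,200,280),(195,232,350,382)),("side","pics/side0.png",(220,260,262,330),(180,210,345,375))):
    im=cv2.imread(f)
    w=white(im); 
    i=im.astype(int); soft=(i[:,:,1]>110)&(i[:,:,0]>90)
    m=np.zeros(w.shape,bool);r=roiS;m[r[0]:r[1],r[2]:r[3]]=1
    for a,c,_ in blobs(soft&m,3): print(n,"S",a,c.round(1),ray(n,c,.096).round(4))
    hsv=cv2.cvtColor(im,cv2.COLOR_BGR2HSV)
    red=((hsv[:,:,0]<6)|(hsv[:,:,0]>174))&(hsv[:,:,1]>150)&m
    b=max(blobs(red),key=lambda b:b[0]); cn,_=cv2.findContours(b[2].astype(np.uint8),0,2)
    P=np.array([ray(n,p[0],.096)[:2] for p in cn[0]],np.float32)
    print(n,"red rect",cv2.minAreaRect(P))
    dark=(im.max(2)<75);m2=np.zeros(w.shape,bool);r=roiK;m2[r[0]:r[1],r[2]:r[3]]=1
    for a,c,_ in blobs(dark&m2): print(n,"dark",a,c)
im=cv2.imread("pics/top0.png").astype(int)
print(im[198:230,354:378].mean(2).astype(int))
E
```

```text
top S 1252 [242.  164.1] [0.6015 0.1423 0.096 ]
top S 17 [251.  160.6] [0.6111 0.1186 0.096 ]
top S 16 [235.7 169.6] [0.5865 0.1584 0.096 ]
top S 18 [217.9 169.3] [0.5869 0.2053 0.096 ]
top S 607 [208.6 213.8] [0.4679 0.2247 0.096 ]
top S 47 [269.2 203.8] [0.4948 0.0683 0.096 ]
top S 19 [244.3 203.4] [0.4957 0.1331 0.096 ]
top S 17 [262.5 203.6] [0.4952 0.0858 0.096 ]
top S 42 [222.8 216.2] [0.4617 0.1877 0.096 ]
top S 18 [228.5 212.8] [0.4708 0.1734 0.096 ]
top S 330 [262.8 224.7] [0.4398 0.0838 0.096 ]
top red rect ((0.5403972268104553, 0.14522507786750793), (0.14314548671245575, 0.10900860279798508), 15.407855987548828)
top dark 192 [363.94270833 214.85416667]
side S 389 [285.7 223.9] [0.5879 0.0954 0.096 ]
side S 18 [319.6 222.1] [0.5061 0.0523 0.096 ]
side S 106 [325.6 232.1] [0.4737 0.0861 0.096 ]
side S 15 [292.3 228.7] [0.5617 0.1074 0.096 ]
side S 7 [288.6 236.7] [0.5558 0.1415 0.096 ]
side S 16 [295.9 236.8] [0.5379 0.1341 0.096 ]
side S 23 [275.7 236.9] [0.5868 0.1553 0.096 ]
side S 23 [310.8 239.8] [0.4966 0.1303 0.096 ]
side S 18 [266.5 247.2] [0.5889 0.2015 0.096 ]
side
[... 2832 characters left out ...]
81 185 183  87   0   0  15  24  59 129  90  33  37  57 139 193 183
  182 181 181 181 181 179]
 [181 181 183 184 160 150 110  64  15   0   0   0  14   9  78 184 187 183
  181 181 181 182 182 181]
 [181 181 182 184 189 191 175 162 158 152 107  47  26  90 160 191 183 182
  181 182 181 181 182 182]
 [181 181 181 182 183 184 186 189 191 192 174 158 154 167 191 183 181 180
  180 180 180 181 180 180]
 [181 181 182 181 181 182 182 182 183 184 185 188 188 186 183 182 180 180
  179 181 181 180 180 179]
 [182 181 181 181 182 181 181 181 180 181 181 182 182 181 181 180 180 180
  180 181 180 179 181 180]
 [181 181 181 182 180 181 180 181 181 180 180 181 181 180 180 180 179 180
  180 179 180 179 180 179]]
```

```bash
python3 - <<'E'
from h import *
z=.0465
for n,f,r in (("top","pics/top0.png",(205,224,362,371)),("side","pics/side0.png",(180,205,350,375))):
    im=cv2.imread(f).astype(int).min(2)
    if n=="top":
        m=np.zeros(im.shape,bool);m[r[0]:r[1],r[2]:r[3]]=1
        sel=(im>85)&m
        v,u=np.nonzero(sel);w=im[v,u]-60.
        P=np.array([ray(n,(a,b),z)[:2] for a,b in zip(u,v)])
        c=(P*w[:,None]).sum(0)/w.sum(); U,S,V=np.linalg.svd((P-c)*np.sqrt(w)[:,None],full_matrices=False)
        d=V[0]; pr=(P-c)@d; print(n,c,d,np.arctan2(d[1],d[0]),pr.min(),pr.max(), c+d*(pr.min()+pr.max())/2)
    else:
        print(im[186:214,350:374])
# stud tip
c=.5413,.1448
for n in("top","side"): print(n,"tip pred",proj(n,[*c,.13]),"crest",proj(n,[*c,.104]))
t=cv2.imread("pics/top0.png")
hsv=cv2.cvtColor(t,cv2.COLOR_BGR2HSV)
for n in("top","side"):
    im=cv2.imread(f"pics/{n}0.png");h=cv2.cvtColor(im,cv2.COLOR_BGR2HSV)
    p=proj(n,[*c,.12]).astype(int);m=np.zeros(h.shape[:2],bool);m[p[1]-16:p[1]+16,p[0]-16:p[0]+16]=1
    y=(h[:,:,0]>12)&(h[:,:,0]<32)&(h[:,:,1]>90)&m
    for a,cc,mm in blobs(y,5):
        v,u=np.nonzero(mm); print(n,a,cc,u.min(),u.max(),v.min(),v.max(), [(k,u[v==k].mean().round(1),(v==k).sum()) for k in sorted(set(v))])
E
```

```text
top [ 0.4727514  -0.19474297] [-0.99703455  0.07695525] 3.064561244300091 -0.02874399483987545 0.02230181705983936 [ 0.47596294 -0.19499085]
[[198 183 194 193 139 101  98  99 111 168 205 179 151 153 166 173 186 210
  216 207 202 200 200 200]
 [173 206 226 206 130  97  96 100 115 185 229 226 220 208 178 149 152 169
  192 212 213 204 202 201]
 [203 231 234 208 127  87  87  96 120 189 231 234 233 231 224 219 208 179
  157 160 167 186 210 214]
 [231 236 234 212 149 102  89  88 104 164 217 230 231 233 234 234 231 224
  208 175 146 152 168 191]
 [235 233 215 166 141 148 147 127 102 113 142 160 182 218 231 234 234 233
  231 225 219 207 178 156]
 [233 210 147 101  96 110 117 132 142 126 103 103 115 145 183 218 229 231
  233 234 233 230 223 206]
 [224 173  95  71  71  74  79  94 111 116 132 147 130 107 115 138 156 183
  217 230 232 233 233 230]
 [222 160  81  64  66  67  68  72  77  84  99 117 132 143 127  99  98 114
  144 182 219 232 233 234]
 [222 160  80  64  64  64  66  66  68  69  72  80  94 107 109 122 140 121
   91 121 192 231 234 234]
 [222 159  80  64  64  64  65  65  65  66  67  69 
[... 2653 characters left out ...]
98 228 241 [(np.int64(228), np.float64(292.5), np.int64(4)), (np.int64(229), np.float64(292.0), np.int64(5)), (np.int64(230), np.float64(292.5), np.int64(6)), (np.int64(231), np.float64(292.0), np.int64(5)), (np.int64(232), np.float64(292.5), np.int64(4)), (np.int64(233), np.float64(292.5), np.int64(4)), (np.int64(234), np.float64(293.0), np.int64(7)), (np.int64(235), np.float64(292.5), np.int64(10)), (np.int64(236), np.float64(293.0), np.int64(11)), (np.int64(237), np.float64(293.0), np.int64(11)), (np.int64(238), np.float64(293.0), np.int64(9)), (np.int64(239), np.float64(293.0), np.int64(7)), (np.int64(240), np.float64(293.5), np.int64(6)), (np.int64(241), np.float64(293.0), np.int64(1))]
```

```bash
cat >> h.py <<'E'
from scipy.spatial.transform import Rotation as Ro
def tool(yaw):  # yaw of tool y axis direction (along bar) ; z down
    y=np.array([np.cos(yaw),np.sin(yaw),0]);z=np.array([0,0,-1.]);return np.column_stack([np.cross(y,z),y,z])
def plan(pos,yaw,p0=None,R0=None):
    s=arm.observe()
    if R0 is None:R0=Ro.from_rotvec(s["ee_rot"]).as_matrix()
    if p0 is None:p0=s["position"]
    best=None
    for k in (0,np.pi):
        R=tool(yaw+k); rv=Ro.from_matrix(R0.T@R).as_rotvec()
        sh=R0.T@(np.array(pos)-p0)
        print("k",round(k,2),"shift share",(sh/.5).round(4),"turn share",(rv/np.radians(60)).round(4))
    y=R0[:,1];print("now yaw(bar axis)",np.arctan2(y[1],y[0]).round(4),"tilt",np.arccos(-R0[2,2]).round(4),"pos",p0.round(4),"j",s["joints"].round(3))
E
python3 - <<'E'
from h import *
im=cv2.imread("pics/top0.png").astype(int).min(2)
z=.0465;L=[]
for v in range(206,223):
    w=np.clip(im[v,361:371]-55.,0,None);
    c=367.4-(v-206)*.2; u=np.arange(361,371);w=w*(abs(u-c)<2.6); L.append(((w*u).sum()/w.sum(),v))
L=np.array(L);P=np.array([ray("top",p,z)[:2] for p in L])
k=np.polyfit(P[:,0],P[:,1],1);print(L[[0,-1]],"yaw",np.arctan(k[0]))
for uv in((365.85,214.2),): print(ray("top",uv,z))
a,b=ray("side",(354.5,190),z),ray("side",(367,194.2),z);print("side",a,b,(a+b)/2,np.arctan2(*(a-b)[1::-1]))
for X in [(.4745,-.195,.0465)]:print(proj("side",X))
plan((.4745,-.195,.2),np.arctan(k[0]))
E
```

```text
[[367.45398773 206.        ]
 [364.23195876 222.        ]] yaw -0.22296636735660552
[ 0.47519099 -0.1931304   0.0465    ]
side [ 0.49814526 -0.19908964  0.0465    ] [ 0.45419011 -0.1922363   0.0465    ] [ 0.47616769 -0.19566297  0.0465    ] -0.1546712781996645
[361.14110077 192.3135758 ]
k 0 shift share [-0.5162 -0.718   0.0687] turn share [-1.6000e-03  7.0000e-04 -2.3996e+00]
k 3.14 shift share [-0.5162 -0.718   0.0687] turn share [5.000e-04 1.200e-03 6.004e-01]
now yaw(bar axis) -2.7358 tilt 0.0014 pos [ 0.2465 -0.5739  0.234 ] j [ 1.062  0.435  0.025  1.574 -0.012  1.134 -0.075]
```

Emit:
play_rows([
  [[-0.516, -0.718, 0.069], [0, 0, 0.6], 0.15],
  [[-0.516, -0.718, 0.069], [0, 0, 0.6], 0.15],
  [[-0.516, -0.718, 0.069], [0, 0, 0.6], 0.15],
  [[-0.516, -0.718, 0.069], [0, 0, 0.6], 0.15],
  [[-0.516, -0.718, 0.069], [0, 0, 0.6], 0.15],
  [[-0.516, -0.718, 0.069], [0, 0, 0.6], 0.15],
  [[-0.516, -0.718, 0.069], [0, 0, 0.6], 0.15],
  [[-0.516, -0.718, 0.069], [0, 0, 0.6], 0.15],
  [[-0.516, -0.718, 0.069], [0, 0, 0.6], 0.15],
  [[-0.516, -0.718, 0.069], [0, 0, 0.6], 0.15],
], newtons=20)

```text
clock: 1.1
position: [0.478, -0.1879, 0.1996]
ee_rot: [-1.972, 2.442, 0.004]
force: [-0.4, -0.5, 0.4]
width: 0.577
```

```bash
python3 - <<'E'
from h import *
plan((.4755,-.1943,.1),-.215)
E
```

```text
k 0 shift share [0.0143 0.0021 0.1992] turn share [-0.0053  0.     -2.9971]
k 3.14 shift share [0.0143 0.0021 0.1992] turn share [0.     0.0034 0.0029]
now yaw(bar axis) 2.9296 tilt 0.0035 pos [ 0.478  -0.1879  0.1996] j [ 0.302  0.292 -0.037  1.885  0.009  0.964 -1.521]
```

Emit:
play_rows([
  [[0, 0, 0.1], [0, 0, 0], 0.1],
  [[0, 0, 0.2], [0, 0, 0], 0.1],
  [[0, 0, 0.2], [0, 0, 0], 0.1],
  [[0, 0, 0.2], [0, 0, 0], 0.1],
])

```text
clock: 1.5
position: [0.4741, -0.1956, 0.1004]
ee_rot: [1.96, -2.453, -0.003]
force: [0.4, 0.2, 0.8]
width: 0.549
```

```bash
python3 - <<'E'
from h import *
for n,r in (("top",(150,270,300,430)),("side",(130,240,300,420))):
    p,d=eyes.get_image(n); cv2.imwrite(f"pics/{n}1.png",cv2.resize(p[r[0]:r[1],r[2]:r[3],::-1],None,fx=4,fy=4))
plan((.4755,-.1943,.032),-.215)
E
```

```text
k 0 shift share [-0.0035  0.0024  0.1409] turn share [-4.0000e-04  4.5000e-03  2.9924e+00]
k 3.14 shift share [-0.0035  0.0024  0.1409] turn share [-0.0029 -0.0003 -0.0076]
now yaw(bar axis) 2.9186 tilt 0.003 pos [ 0.4761 -0.1962  0.1024] j [ 0.311  0.416 -0.031  1.991  0.019  0.732 -1.526]
```

View pics/side1.png

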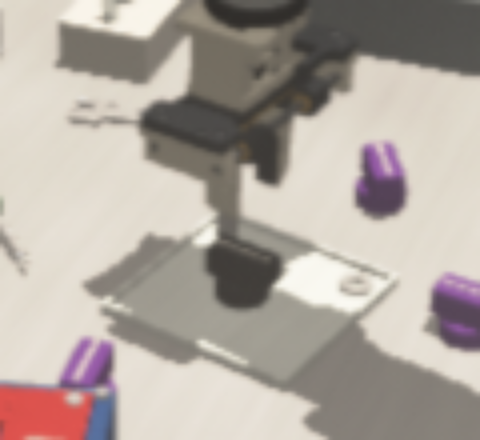

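View pics/top1.png

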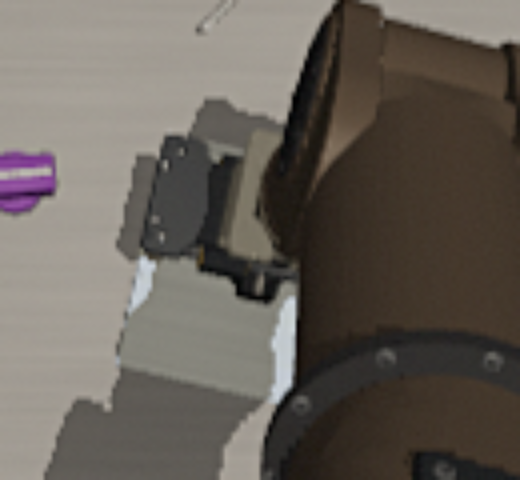

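Emit:
play_rows([
  [[-0.002, 0, 0.06], [0, 0, 0], 0.1],
  [[-0.002, 0, 0.1], [0, 0, 0], 0.1],
  [[-0.002, 0, 0.125], [0, 0, 0], 0.1],
  [[-0.002, 0, 0.135], [0, 0, 0], 0.1],
  [[-0.002, 0, 0.135], [0, 0, 0], 0.1],
])

```text
clock: 2.1
position: [0.4754, -0.1948, 0.0333]
ee_rot: [-1.96, 2.454, -0.001]
force: [-0.3, -0.6, 0.2]
width: 0.552
```

```bash
python3 - <<'E'
from h import *
for n,r in (("side",(130,240,300,420)),):
    p,d=eyes.get_image(n); cv2.imwrite(f"pics/{n}2.png",cv2.resize(p[r[0]:r[1],r[2]:r[3],::-1],None,fx=4,fy=4))
plan((.4755,-.1943,.032),-.215)
E
```

```text
k 0 shift share [-0.001   0.0005  0.0033] turn share [-3.0000e-04  2.0000e-03  2.9926e+00]
k 3.14 shift share [-0.001   0.0005  0.0033] turn share [-0.0013 -0.0002 -0.0074]
now yaw(bar axis) 2.9188 tilt 0.0014 pos [ 0.4756 -0.1949  0.0337] j [ 0.307  0.523 -0.03   2.043  0.028  0.575 -1.536]
```

View pics/side2.png

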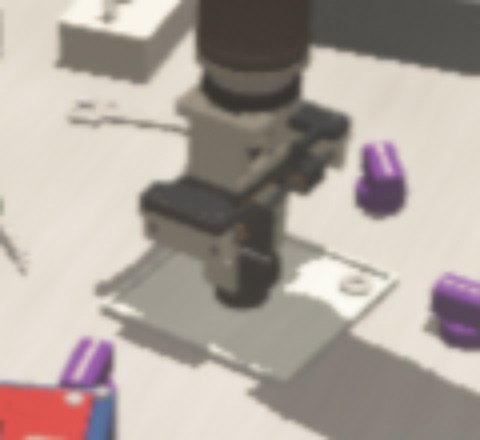

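The fingers straddle the bar, with the tips just above the skirt. Closing now.

Emit:
play_rows([
  [[0, 0, 0], [0, 0, 0], -1],
  [[0, 0, 0], [0, 0, 0], -1],
  [[0, 0, 0], [0, 0, 0], -1],
  [[0, 0, 0], [0, 0, 0], -1],
  [[0, 0, 0], [0, 0, 0], -1],
  [[0, 0, 0], [0, 0, 0], -1],
], newtons=25)

```text
clock: 2.75
position: [0.4752, -0.1947, 0.0331]
ee_rot: [-1.961, 2.454, -0.001]
force: [-0.7, -0.0, 6.5]
width: 0.294
```

```bash
python3 - <<'E'
from h import *
# bar centre now is under TCP; lift 
s=arm.observe();print(s)
plan((.4755,-.1943,.24),-.215)
plan((.5413,.1440,.24),.271)
E
```

```text
{'clock': 2.75, 'joints': array([ 0.30691402,  0.52423026, -0.02988567,  2.04341769,  0.02770383,
        0.57372681, -1.53560877]), 'dq': array([-3.03197617e-04, -1.72550415e-04,  1.10666121e-03, -1.90011251e-05,
        7.71049290e-04, -7.86890051e-04, -2.04689187e-04]), 'joint_efforts': array([-2.29971850e-02, -5.82432783e+01,  2.92338291e-01, -1.83146113e+01,
        3.00405576e-03, -4.35251920e-01, -1.33059504e-03]), 'position': array([ 0.47520522, -0.19465033,  0.03309557]), 'ee_rot': array([-1.96079910e+00,  2.45420916e+00, -8.22389519e-04]), 'force': array([-0.68795834, -0.04356275,  6.46413898]), 'ft_torque': array([0.10402106, 0.23213813, 0.00209907]), 'width': 0.2941647347869319}
k 0 shift share [-0.0008 -0.0007 -0.4138] turn share [-2.0000e-04  9.0000e-04  2.9928e+00]
k 3.14 shift share [-0.0008 -0.0007 -0.4138] turn share [-0.0006 -0.0001 -0.0072]
now yaw(bar axis) 2.919 tilt 0.0006 pos [ 0.4752 -0.1947  0.0331] j [ 0.307  0.524 -0.03   2.043  0.028  0.574 -1.536]
k 0 shift share [-0.6897  0.0204 -0.4139] turn share [-3.0000e-04  7.0000e-04  2.5287e+00]
k 3.14 shift share [-0.6897  0.0204 -0.4139] turn share [-5.000e-04 -2.000e-04 -4.713e-01]
now yaw(bar axis) 2.919 tilt 0.0006 pos [ 0.4752 -0.1947  0.0331] j [ 0.307  0.524 -0.03   2.043  0.028  0.574 -1.536]
```

Emit:
play_rows([
  [[0, 0, -0.04], [0, 0, 0], -1],
  [[0, 0, -0.12], [0, 0, 0], -1],
  [[0, 0, -0.2], [0, 0, 0], -1],
  [[0, 0, -0.28], [0, 0, 0], -1],
  [[0, 0, -0.35], [0, 0, 0], -1],
  [[0, 0, -0.37], [0, 0, 0], -1],
  [[0, 0, -0.37], [0, 0, 0], -1],
])

```text
clock: 3.45
position: [0.4756, -0.1948, 0.2189]
ee_rot: [-1.96, 2.453, -0.004]
force: [-0.2, 0.6, -1.1]
width: 0.293
```

Emit:
play_rows([
  [[-0.05, 0, 0], [0, 0, -0.1], -1],
  [[-0.12, 0.005, 0], [0, 0, -0.2], -1],
  [[-0.2, 0.01, 0], [0, 0, -0.3], -1],
  [[-0.29, 0.01, 0], [0, 0, -0.4], -1],
  [[-0.38, 0.01, 0], [0, 0, -0.47], -1],
  [[-0.47, 0.015, 0], [0, 0, -0.471], -1],
  [[-0.56, 0.02, 0], [0, 0, -0.471], -1],
  [[-0.63, 0.02, 0], [0, 0, -0.471], -1],
  [[-0.67, 0.0204, 0], [0, 0, -0.471], -1],
  [[-0.69, 0.0204, 0], [0, 0, -0.471], -1],
])

```text
clock: 4.45
position: [0.5401, 0.1465, 0.2154]
ee_rot: [2.502, -1.896, -0.004]
force: [-0.0, 0.0, -0.4]
width: 0.292
```

Emit:
play_rows([
  [[0, 0, 0], [0, 0, 0], -1],
  [[0, 0, 0], [0, 0, 0], -1],
  [[0, 0, 0], [0, 0, 0], -1],
])

```text
clock: 4.75
position: [0.541, 0.1423, 0.2173]
ee_rot: [2.498, -1.904, 0.0]
force: [0.7, -0.9, -1.0]
width: 0.291
```

```bash
python3 - <<'E'
from h import *
for n,r in (("side",(130,270,230,370)),("top",(120,250,180,310))):
    p,d=eyes.get_image(n); cv2.imwrite(f"pics/{n}3full.png",p[:,:,::-1]);cv2.imwrite(f"pics/{n}3.png",cv2.resize(p[r[0]:r[1],r[2]:r[3],::-1],None,fx=4,fy=4))
plan((.5413,.1440,.164),.271)
E
```

```text
k 0 shift share [-0.0025 -0.0009  0.1074] turn share [-8.0000e-04 -2.0000e-04  2.9977e+00]
k 3.14 shift share [-0.0025 -0.0009  0.1074] turn share [ 0.0001 -0.0005 -0.0023]
now yaw(bar axis) -2.873 tilt 0.0005 pos [0.5412 0.1427 0.2177] j [-0.159  0.362 -0.26   1.741  0.105  1.053 -1.757]
```

View pics/side3.png

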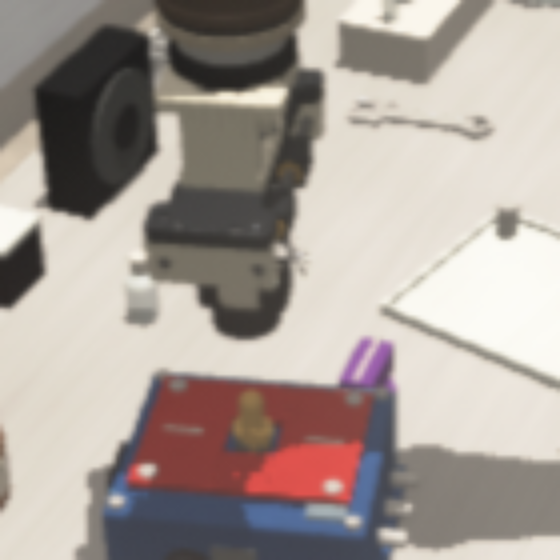

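View pics/top3.png

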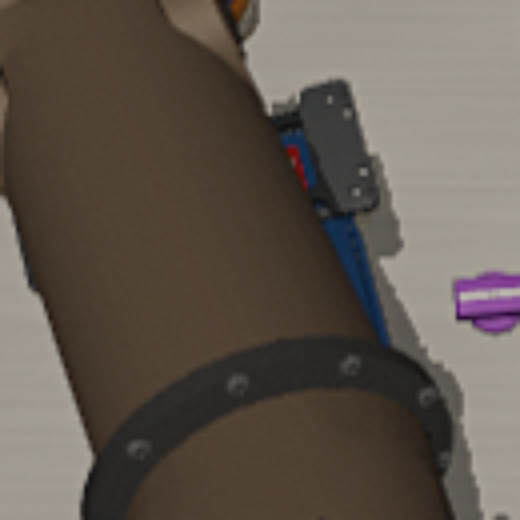

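```bash
python3 - <<'E'
from h import *
im=cv2.imread("pics/side3full.png");g=im.max(2)
m=(g<85);
for v in range(206,216): 
    u=np.nonzero(m[v,275:310])[0]+275; print(v,u.min() if len(u) else 0,u.max() if len(u) else 0, g[v,280:306])
c=(.5412,.1427)
for z in(.189,):
    a=np.linspace(0,6.28,60);E=np.array([proj("side",[c[0]+.022*np.cos(t),c[1]+.022*np.sin(t),z]) for t in a]);print("pred skirt bottom",E.min(0),E.max(0),E.mean(0))
    a=np.linspace(0,6.28,60);E=np.array([proj("side",[c[0]+.022*np.cos(t),c[1]+.022*np.sin(t),z+.016]) for t in a]);print("pred skirt top",E.min(0),E.max(0))
for d in [(0,0),(.002,0),(0,.002)]: print([proj("side",[.5413+d[0],.144+d[1],z]).round(2) for z in(.189,.13,.126,.104,.096)])
E
```

```text
206 283 300 [148 107  88  63  62  78  93 100 105 110 111 112 112 109  96  72  61  60
  61  62  73 133 201 227 229 229]
207 284 299 [213 202 165  89  61  62  69  72  75  79  80  81  83  83  76  66  61  61
  61  66  99 171 222 229 229 229]
208 284 299 [226 224 190 111  64  59  60  60  61  61  62  63  65  64  63  61  60  61
  63  84 157 217 229 229 229 228]
209 284 298 [227 224 193 116  65  57  59  59  59  60  60  60  60  61  61  61  61  61
  63  93 174 225 229 230 229 229]
210 284 298 [227 224 196 125  67  57  59  59  59  59  59  60  59  60  61  61  60  61
  69 115 189 227 230 229 229 230]
211 284 297 [226 225 219 170  83  59  58  58  59  58  59  60  60  60  60  61  61  64
  92 164 220 229 229 228 230 231]
212 285 296 [225 227 225 195 122  76  62  58  59  59  60  60  60  60  61  61  68  94
 144 201 228 230 229 230 230 230]
213 287 294 [227 228 227 220 191 145 101  81  73  63  63  64  64  67  76  90 120 172
 213 225 229 229 230 231 231 230]
214 0 0 [228 228 228 226 222 212 191 167 144 111 106 106 109 123 153 187 210 221
 229 230 230 230 231 230 231 231]
215 0 0 [228 228 227 227 227 227 225 220 214 207 207 208 210 214 220 225 229 230
 230 230 230 231 230 230 231 232]
pred skirt bottom [282.96305175 204.58875359] [300.48157356 214.95681615] [291.59517248 209.70722242]
pred skirt top [282.60326032 199.44993288] [300.24990961 209.74829598]
[array([291.46, 209.98]), array([292.52, 228.43]), array([292.59, 229.65]), array([292.97, 236.26]), array([293.11, 238.63])]
[array([290.74, 209.8 ]), array([291.82, 228.24]), array([291.9 , 229.46]), array([292.28, 236.07]), array([292.42, 238.44])]
[array([291.1 , 210.41]), array([292.17, 228.88]), array([292.25, 230.09]), array([292.63, 236.71]), array([292.77, 239.08])]
```

Emit:
play_rows([
  [[0, 0, 0.04], [0, 0, 0], -1],
  [[0, 0, 0.08], [0, 0, 0], -1],
  [[0, 0, 0.09], [0, 0, 0], -1],
  [[0, 0, 0.09], [0, 0, 0], -1],
  [[0, 0, 0.09], [0, 0, 0], -1],
])

```text
clock: 5.35
position: [0.5417, 0.1441, 0.1736]
ee_rot: [-2.5, 1.901, -0.001]
force: [0.8, 0.1, -1.1]
width: 0.292
```

```bash
python3 - <<'E'
from h import *
for n,r in (("side",(190,260,260,330)),):
    p,d=eyes.get_image(n); cv2.imwrite(f"pics/{n}4full.png",p[:,:,::-1]);cv2.imwrite(f"pics/{n}4.png",cv2.resize(p[r[0]:r[1],r[2]:r[3],::-1],None,fx=8,fy=8,interpolation=cv2.INTER_CUBIC))
plan((.5405,.1438,.164),.271)
print(arm.observe()["position"],arm.observe()["force"])
s=arm.observe()["position"];zb=s[2]-.0286
im=p;g=im.max(2)
for v in range(214,234): print(v, g[v,280:306])
E=np.array([proj("side",[s[0]+.022*np.cos(t),s[1]+.022*np.sin(t),zb]) for t in np.linspace(0,6.28,60)]);print(E.min(0),E.max(0))
print([proj("side",[.5413,.144,z]).round(2) for z in (zb,.13,.118,.104)])
E
```

```text
k 0 shift share [0.0002 0.0027 0.0194] turn share [1.0000e-04 2.3000e-03 2.9994e+00]
k 3.14 shift share [0.0002 0.0027 0.0194] turn share [-0.0014  0.     -0.0006]
now yaw(bar axis) -2.8712 tilt 0.0015 pos [0.5418 0.1443 0.1737] j [-0.166  0.407 -0.256  1.794  0.123  0.955 -1.773]
[0.54176036 0.14426983 0.1737222 ] [ 0.19637707 -1.28220731 -1.31437681]
214 [121 121 121 121 121 122 122 122 122 122 122 122 119 113 103  96 106 121
 123 107  71  68 112 190 229 233]
215 [120 120 122 122 121 122 122 122 122 121 122 122 122 120 115 112 117 122
 121 102  70  68 112 190 230 233]
216 [109 111 117 118 118 120 122 122 122 122 122 122 122 122 119 118 122 122
 124 107  69  68 116 192 230 233]
217 [ 99  78  82  84  91 107 120 121 121 122 122 123 122 121 118 118 119 119
 115  95  66  73 137 208 231 233]
218 [ 98  62  59  61  75 101 120 121 121 122 122 122 122 117 104  90  86  87
  83  72  62  81 166 225 233 234]
219 [113  64  57  59  71  99 118 121 121 121 122 122 122 117 100  76  65  65
  64  62  64  96 179 229 233 235]
220 [134  96  86  72  65  84 106 113 115 116 117 118 119 115  99  74  62  61
  
[... 931 characters left out ...]
0 130 130 130 129 126 120 116 116 122 126 129 126 123 122 125 129
 130 131 131 131 131 132 131 131]
230 [129 130 130 130 130 130 130 129 128 129 134 139 142 140 133 127 125 129
 130 131 130 129 130 131 130 130]
231 [130 131 130 130 130 131 130 130 130 126 126 131 136 134 127 122 124 129
 129 130 130 129 128 129 129 130]
232 [130 130 130 130 130 131 131 132 131 127 122 122 125 124 121 119 124 129
 130 130 130 129 128 129 129 129]
233 [130 131 131 131 131 131 131 130 129 126 122 120 121 121 120 120 125 130
 130 131 130 131 130 128 129 129]
[283.44849538 218.59870684] [300.6381725  229.15845851]
[array([292.25, 223.79]), array([292.52, 228.43]), array([292.73, 232.07]), array([292.97, 236.26])]
```

View pics/side4.png

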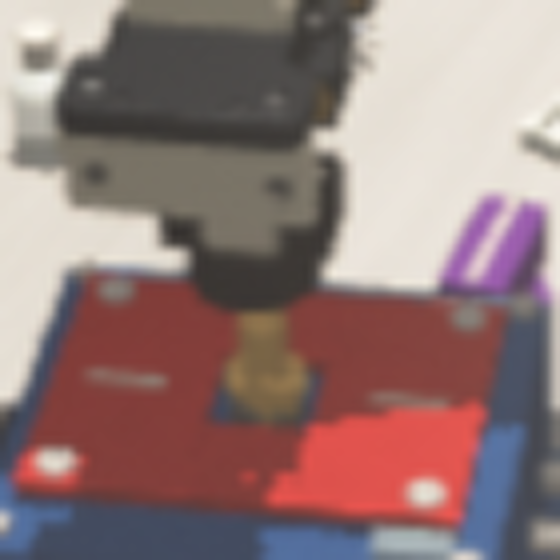

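The side view shows the stud at u≈292.3 and the skirt centre at u≈291.4. The knob therefore needs about 2 mm along the bar, towards -x, before going down.

Emit:
play_rows([
  [[0, 0.0044, 0], [0, 0, 0], -1],
  [[0, 0.0044, 0.015], [0, 0, 0], -1],
  [[0, 0.0044, 0.03], [0, 0, 0], -1],
  [[0, 0.0044, 0.04], [0, 0, 0], -1],
  [[0, 0.0044, 0.05], [0, 0, 0], -1],
  [[0, 0.0044, 0.05], [0, 0, 0], -1],
])

```text
clock: 6.0
position: [0.5391, 0.1436, 0.1469]
ee_rot: [2.501, -1.901, -0.0]
force: [1.3, -0.6, -2.2]
width: 0.29
```

```bash
python3 - <<'E'
from h import *
n="side";r=(190,260,260,330)
p,d=eyes.get_image(n); cv2.imwrite(f"pics/{n}5full.png",p[:,:,::-1]);cv2.imwrite(f"pics/{n}5.png",cv2.resize(p[r[0]:r[1],r[2]:r[3],::-1],None,fx=8,fy=8,interpolation=cv2.INTER_CUBIC))
plan((.5395,.1438,.164),.271)
s=arm.observe();print(s["force"],s["ft_torque"])
g=p.max(2)
for v in range(227,242): print(v, g[v,280:306])
E
```

```text
k 0 shift share [-0.0001 -0.0008 -0.0335] turn share [ 0.0000e+00 -5.0000e-04  2.9997e+00]
k 3.14 shift share [-0.0001 -0.0008 -0.0335] turn share [ 0.0003  0.     -0.0003]
now yaw(bar axis) -2.8709 tilt 0.0003 pos [0.5391 0.1436 0.1472] j [-0.17   0.433 -0.252  1.828  0.134  0.897 -1.784]
[ 1.69251302  0.22575983 -1.19716431] [ 0.13146323 -0.41505665  0.00458068]
227 [126 105  67  61  62  66  87 112 121 122 122 122 122 122 116 111 104  90
  88  91  84  66  64  85 111 121]
228 [128 107  70  62  59  61  76 102 118 120 120 121 121 122 119 113  95  69
  65  66  65  61  65  96 124 129]
229 [129 117 100  91  75  61  64  85 100 102 102 108 113 115 115 111  92  64
  60  61  61  62  71 102 128 131]
230 [130 127 124 120 101  69  60  67  72  74  73  77  81  81  84  84  75  61
  60  61  61  68  88 114 129 130]
231 [130 131 130 128 111  77  60  59  61  61  60  62  62  62  64  64  63  61
  61  60  63  80 108 125 130 130]
232 [130 131 130 129 112  79  60  58  59  59  59  60  60  60  60  60  61  60
  61  61  64  87 116 127 129 130]
233 [130 131 131 130 114  83  62  59  58  58  59  59  59  60  60  5
[... 231 characters left out ...]

  68  83 106 125 130 131 131 132]
236 [132 131 130 130 131 129 125 105  83  77  69  65  66  67  67  71  83  87
  80  87 109 127 130 132 133 133]
237 [138 131 131 130 131 131 126 110 114 130 119  99 102 108 109 121 134 129
 104  83 107 129 130 132 132 133]
238 [133 131 131 131 132 132 119  95 107 131 128 117 120 126 133 139 137 127
 100  89 114 130 132 132 132 132]
239 [130 131 131 132 132 132 114  81  87 107 116 119 120 123 125 125 121 108
  86  93 118 130 131 132 132 133]
240 [131 132 132 132 132 126 104  85  84  87  99 113 118 119 118 117 112  95
  81 101 126 130 131 131 131 131]
241 [131 132 132 133 130 118  90  88  84  78  85  95 107 112 106 103 101  86
  79 106 128 131 131 132 135 142]
```

View pics/side5.png

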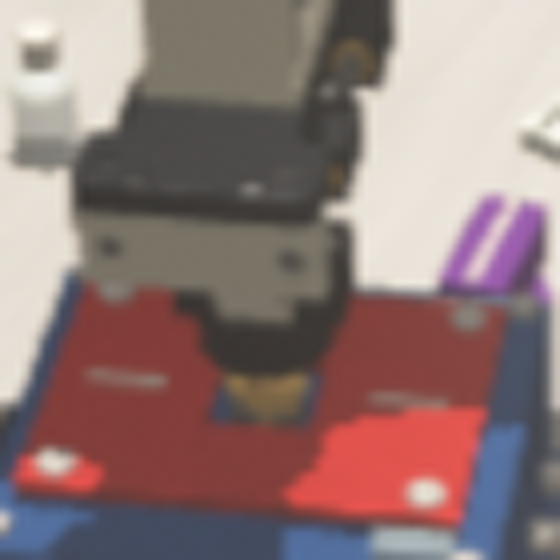

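Emit:
play_rows([
  [[0, 0, 0.006], [0, 0, 0], -1],
  [[0, 0, 0.012], [0, 0, 0], -1],
  [[0, 0, 0.018], [0, 0, 0], -1],
  [[0, 0, 0.022], [0, 0, 0], -1],
  [[0, 0, 0.022], [0, 0, 0], -1],
])

```text
clock: 6.55
position: [0.5391, 0.1436, 0.1364]
ee_rot: [-2.501, 1.901, -0.0]
force: [2.5, 1.8, -2.2]
width: 0.292
```

```bash
python3 - <<'E'
from h import *
plan((.5395,.1438,.1326),.271)
s=arm.observe();print(s["force"],s["ft_torque"])
E
```

```text
k 0 shift share [-0.0001 -0.0008  0.0077] turn share [-0.      0.      2.9997]
k 3.14 shift share [-0.0001 -0.0008  0.0077] turn share [-0.     -0.     -0.0003]
now yaw(bar axis) -2.8709 tilt 0.0 pos [0.5391 0.1436 0.1364] j [-0.172  0.446 -0.25   1.839  0.14   0.874 -1.789]
[ 2.47519564  1.82168114 -2.23686731] [ 0.15956426 -0.50868461 -0.0271495 ]
```

Emit:
play_rows([
  [[0, 0, 0.002], [0, 0, 0], -1],
  [[0, 0, 0.004], [0, 0, 0], -1],
  [[0, 0, 0.005], [0, 0, 0], -1],
  [[0, 0, 0.005], [0, 0, 0], -1],
])

```text
clock: 6.95
position: [0.5391, 0.1436, 0.1342]
ee_rot: [-2.501, 1.901, -0.0]
force: [2.2, 0.2, -0.3]
width: 0.29
```

```bash
python3 - <<'E'
from h import *
plan((.5395,.1438,.1326),.271)
s=arm.observe();print(s["force"],s["ft_torque"])
n="side";r=(190,260,260,330)
p,d=eyes.get_image(n); cv2.imwrite(f"pics/{n}6full.png",p[:,:,::-1]);cv2.imwrite(f"pics/{n}6.png",cv2.resize(p[r[0]:r[1],r[2]:r[3],::-1],None,fx=8,fy=8,interpolation=cv2.INTER_CUBIC))
E
```

```text
k 0 shift share [-0.0002 -0.0008  0.0033] turn share [-0.0000e+00  2.0000e-04  2.9996e+00]
k 3.14 shift share [-0.0002 -0.0008  0.0033] turn share [-0.0001 -0.     -0.0004]
now yaw(bar axis) -2.871 tilt 0.0002 pos [0.5391 0.1436 0.1342] j [-0.172  0.448 -0.25   1.842  0.141  0.869 -1.79 ]
[ 2.1529356   0.23126377 -0.30422103] [ 0.11428901 -0.42666826 -0.00143012]
```

View pics/side6.png

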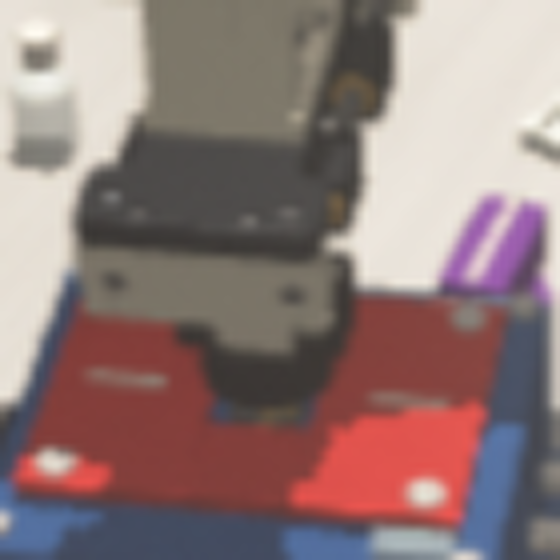

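Emit:
play_rows([
  [[0, 0, 0.001], [0, 0, 0], -1],
  [[0, 0, 0.002], [0, 0, 0], -1],
  [[0, 0, 0.003], [0, 0, 0], -1],
  [[0, 0, 0.003], [0, 0, 0], -1],
])

```text
clock: 7.4
position: [0.5391, 0.1437, 0.133]
ee_rot: [-2.501, 1.901, -0.0]
force: [1.8, 0.9, 3.4]
width: 0.292
```

```bash
python3 - <<'E'
from h import *
s=arm.observe();print(s["position"],s["force"],s["ft_torque"])
E
```

```text
[0.53913893 0.14365831 0.13297738] [1.76869368 0.93684412 3.43043353] [-0.00971271 -0.23374896 -0.01203049]
```

Emit:
play_rows([
  [[0, 0, 0], [0, 0, 0], -0.35],
  [[0, 0, 0], [0, 0, 0], -0.35],
  [[0, 0, 0], [0, 0, 0], -0.35],
  [[0, 0, 0], [0, 0, 0], -0.35],
])

```text
clock: 7.8
position: [0.5388, 0.1435, 0.1325]
ee_rot: [2.5, -1.901, -0.001]
force: [0.2, 1.4, -0.1]
width: 0.325
```

```bash
python3 - <<'E'
from h import *
s=arm.observe();print(s["position"],s["force"],s["ft_torque"],s["width"])
n="side";r=(190,260,260,330)
p,d=eyes.get_image(n); cv2.imwrite(f"pics/{n}7full.png",p[:,:,::-1]);cv2.imwrite(f"pics/{n}7.png",cv2.resize(p[r[0]:r[1],r[2]:r[3],::-1],None,fx=8,fy=8,interpolation=cv2.INTER_CUBIC))
g=p.max(2)
for v in range(233,244): print(v, g[v,280:306])
E
```

```text
[0.53875004 0.14348549 0.13247666] [ 0.21122278  1.40668908 -0.09256436] [ 0.011056   -0.00117342 -0.00906855] 0.3254894131004232
233 [130 119  97  82  72  66  72  98 116 118 119 120 120 120 121 116  97  70
  64  65  64  62  69  98 123 130]
234 [131 129 123 119 103  77  65  77  89  93  97 102 104 104 108 110  94  69
  61  61  61  65  80 108 128 131]
235 [131 131 130 128 113  81  63  62  66  68  71  74  74  74  79  80  73  64
  61  61  63  81 107 124 131 132]
236 [132 131 131 129 117  88  62  59  59  61  61  61  61  61  62  63  61  61
  61  60  64  88 117 129 132 134]
237 [137 132 130 129 121  94  65  59  58  59  59  58  59  60  60  61  60  61
  61  62  70 100 125 132 132 133]
238 [133 131 130 131 127 111  80  60  59  59  59  59  60  59  60  60  59  61
  61  64  85 115 130 132 133 132]
239 [131 131 132 132 132 127 103  67  59  59  59  59  59  59  60  60  60  61
  62  77 105 126 131 132 133 133]
240 [132 131 132 133 132 126 102  74  68  62  61  60  61  62  61  63  67  66
  71  98 124 130 131 131 130 130]
241 [132 132 133 133 131 119  90  87  79  71  72  70  72  74  72  80  88  78
  78 106 128 130 130 132 136 141]
242 [131 132 133 132 130 118  98  85  83  82  80  81  88  93  86  82  83  78
  89 115 130 135 137 141 175 205]
243 [132 132 132 133 131 126 122 120 119 118 117 118 124 122 109 106 105 101
 109 127 135 167 181 181 215 224]
```

View pics/side7.png

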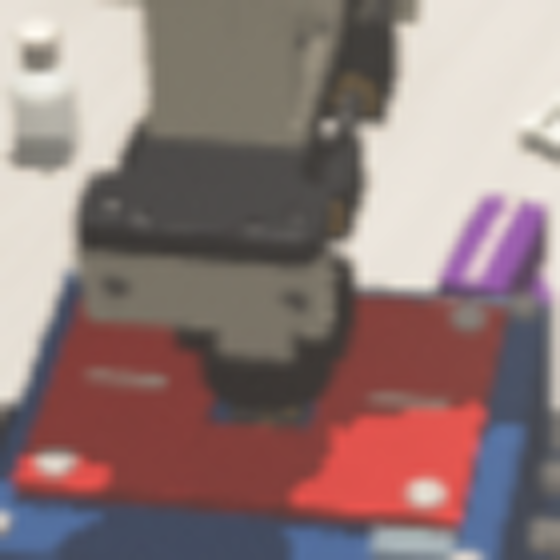

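Emit:
play_rows([
  [[0, -0.0022, 0], [0, 0, 0], -0.35],
  [[0, -0.0044, 0], [0, 0, 0], -0.35],
  [[0, -0.0044, 0], [0, 0, -0.08], -0.35],
  [[0, -0.0044, 0], [0, 0, -0.16], -0.35],
  [[0, -0.0044, 0], [0, 0, -0.24], -0.35],
  [[0, -0.0044, 0], [0, 0, -0.32], -0.35],
  [[0, -0.0044, 0], [0, 0, -0.4], -0.35],
  [[0, -0.0044, 0], [0, 0, -0.4], -0.35],
])

```text
clock: 8.65
position: [0.5413, 0.1441, 0.1327]
ee_rot: [-2.842, 1.338, 0.0]
force: [-1.0, 0.3, -0.0]
width: 0.327
```

```bash
cat > chk.py <<'E'
from h import *
import sys
k=sys.argv[1]
s=arm.observe();R=Ro.from_rotvec(s["ee_rot"]).as_matrix();y=R[:,1]
print(s["clock"],s["position"].round(4),s["force"].round(1),s["ft_torque"].round(3),s["width"].round(3),"turned",round((np.arctan2(y[1],y[0])+2.871+np.pi)%(2*np.pi)-np.pi,3),"j7",s["joints"][6].round(2))
n="side";r=(195,265,260,330)
p,d=eyes.get_image(n);cv2.imwrite(f"pics/c{k}.png",cv2.resize(p[r[0]:r[1],r[2]:r[3],::-1],None,fx=8,fy=8,interpolation=cv2.INTER_CUBIC))
g=p.max(2).astype(int)
print("cols290-295 mean by row", [(v,int(g[v,289:297].mean())) for v in range(230,250)])
E
python3 chk.py 1
```

```text
Traceback (most recent call last):
  File "chk.py", line 5, in <module>
    print(s["clock"],s["position"].round(4),s["force"].round(1),s["ft_torque"].round(3),s["width"].round(3),"turned",round((np.arctan2(y[1],y[0])+2.871+np.pi)%(2*np.pi)-np.pi,3),"j7",s["joints"][6].round(2))
                                                                                        ^^^^^^^^^^^^^^^^
AttributeError: 'float' object has no attribute 'round'
```

```bash
sed -i 's/s\["width"\].round(3)/round(s["width"],3)/' chk.py; python3 chk.py 1
```

```text
8.65 [0.5413 0.1441 0.1327] [-1.   0.3 -0. ] [-0.029  0.005  0.043] 0.327 turned 0.42 j7 -1.43
cols290-295 mean by row [(230, 121), (231, 119), (232, 114), (233, 109), (234, 94), (235, 70), (236, 61), (237, 59), (238, 59), (239, 59), (240, 62), (241, 77), (242, 85), (243, 114), (244, 127), (245, 130), (246, 130), (247, 130), (248, 130), (249, 129)]
```

View pics/c1.png

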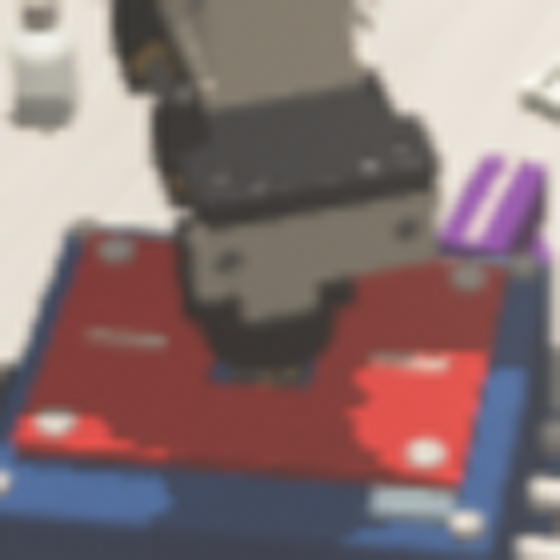

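Emit:
play_rows([
  [[0, 0, 0], [0, 0, -0.05], -0.35],
  [[0, 0, 0], [0, 0, -0.1], -0.35],
  [[0, 0, 0], [0, 0, -0.15], -0.35],
  [[0, 0, 0], [0, 0, -0.15], -0.35],
])

```text
clock: 9.1
position: [0.5412, 0.1442, 0.1327]
ee_rot: [-2.937, 1.115, 0.0]
force: [0.2, -0.4, -1.4]
width: 0.327
```

```bash
python3 chk.py 2
```

```text
9.1 [0.5412 0.1442 0.1327] [ 0.2 -0.4 -1.4] [-0.039 -0.068 -0.004] 0.327 turned 0.574 j7 -1.29
cols290-295 mean by row [(230, 113), (231, 111), (232, 106), (233, 100), (234, 86), (235, 69), (236, 61), (237, 59), (238, 59), (239, 59), (240, 62), (241, 76), (242, 85), (243, 114), (244, 127), (245, 129), (246, 130), (247, 130), (248, 130), (249, 129)]
```

Emit:
play_rows([
  [[0, 0, 0], [0, 0, -0.05], -0.35],
  [[0, 0, 0], [0, 0, -0.1], -0.35],
  [[0, 0, 0], [0, 0, -0.1], -0.35],
])

```text
clock: 9.45
position: [0.5412, 0.1442, 0.1327]
ee_rot: [-2.991, 0.96, 0.0]
force: [0.0, -0.2, 0.1]
width: 0.323
```

```bash
python3 chk.py 3
```

```text
9.45 [0.5412 0.1442 0.1327] [ 0.  -0.2  0.1] [-0.04  -0.023  0.007] 0.323 turned 0.679 j7 -1.2
cols290-295 mean by row [(230, 96), (231, 96), (232, 95), (233, 93), (234, 82), (235, 67), (236, 59), (237, 58), (238, 58), (239, 58), (240, 61), (241, 75), (242, 84), (243, 114), (244, 127), (245, 130), (246, 130), (247, 130), (248, 129), (249, 129)]
```

Emit:
play_rows([
  [[0, 0, 0], [0, 0, -0.05], -0.35],
  [[0, 0, 0], [0, 0, -0.1], -0.35],
  [[0, 0, 0], [0, 0, -0.1], -0.35],
])

```text
clock: 9.8
position: [0.5411, 0.1442, 0.1327]
ee_rot: [-3.037, 0.802, 0.0]
force: [0.5, 0.3, -0.3]
width: 0.323
```

```bash
python3 chk.py 4
```

```text
9.8 [0.5411 0.1442 0.1327] [ 0.5  0.3 -0.3] [-0.001 -0.122  0.052] 0.323 turned 0.784 j7 -1.11
cols290-295 mean by row [(230, 89), (231, 88), (232, 88), (233, 86), (234, 77), (235, 65), (236, 59), (237, 58), (238, 58), (239, 58), (240, 61), (241, 76), (242, 84), (243, 115), (244, 128), (245, 130), (246, 130), (247, 130), (248, 130), (249, 129)]
```

Emit:
play_rows([
  [[0, 0, 0], [0, 0, -0.05], -0.35],
  [[0, 0, 0], [0, 0, -0.1], -0.35],
  [[0, 0, 0], [0, 0, -0.1], -0.35],
])

```text
clock: 10.15
position: [0.5412, 0.1442, 0.1327]
ee_rot: [-3.075, 0.642, 0.0]
force: [0.3, 1.2, 0.3]
width: 0.322
```

```bash
python3 chk.py 5
```

```text
10.15 [0.5412 0.1442 0.1327] [0.3 1.2 0.3] [-0.004 -0.097 -0.024] 0.322 turned 0.888 j7 -1.02
cols290-295 mean by row [(230, 83), (231, 83), (232, 82), (233, 80), (234, 74), (235, 64), (236, 59), (237, 58), (238, 57), (239, 58), (240, 62), (241, 78), (242, 85), (243, 115), (244, 128), (245, 130), (246, 130), (247, 130), (248, 130), (249, 130)]
```

View pics/c5.png

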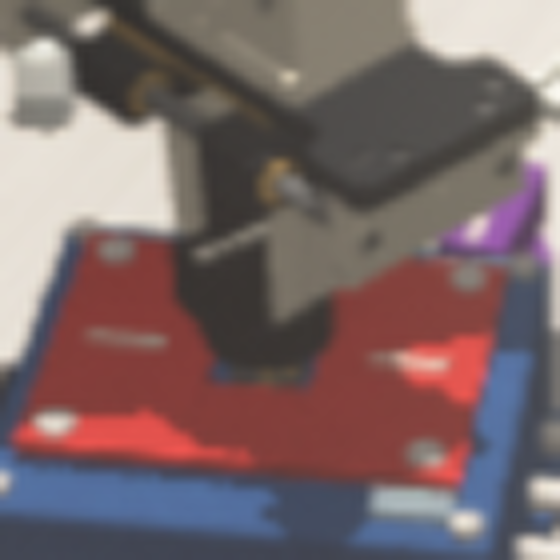

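The bar's white line is now visible at crop (230,240), and it turns with the fingers. The skirt still sits on the crest, so I'll keep turning.

Emit:
play_rows([
  [[0, 0, 0], [0, 0, -0.05], -0.35],
  [[0, 0, 0], [0, 0, -0.1], -0.35],
  [[0, 0, 0], [0, 0, -0.1], -0.35],
])

```text
clock: 10.5
position: [0.5412, 0.1442, 0.1327]
ee_rot: [-3.105, 0.481, 0.0]
force: [-0.1, -0.7, -0.3]
width: 0.331
```

```bash
python3 chk.py 6
```

```text
10.5 [0.5412 0.1442 0.1327] [-0.1 -0.7 -0.3] [-0.026 -0.068  0.063] 0.331 turned 0.993 j7 -0.93
cols290-295 mean by row [(230, 78), (231, 77), (232, 75), (233, 74), (234, 69), (235, 61), (236, 58), (237, 57), (238, 57), (239, 57), (240, 61), (241, 76), (242, 84), (243, 114), (244, 128), (245, 130), (246, 131), (247, 130), (248, 130), (249, 130)]
```

Emit:
play_rows([
  [[0, 0, 0], [0, 0, -0.05], -0.35],
  [[0, 0, 0], [0, 0, -0.1], -0.35],
  [[0, 0, 0], [0, 0, -0.1], -0.35],
])

```text
clock: 10.85
position: [0.5412, 0.1442, 0.1327]
ee_rot: [-3.125, 0.318, 0.0]
force: [-0.3, -0.5, 0.2]
width: 0.329
```

```bash
python3 chk.py 7
```

```text
10.85 [0.5412 0.1442 0.1327] [-0.3 -0.5  0.2] [ 0.038 -0.1    0.082] 0.329 turned 1.098 j7 -0.84
cols290-295 mean by row [(230, 70), (231, 69), (232, 69), (233, 69), (234, 67), (235, 60), (236, 57), (237, 57), (238, 57), (239, 56), (240, 60), (241, 77), (242, 85), (243, 115), (244, 128), (245, 130), (246, 130), (247, 130), (248, 130), (249, 133)]
```

View pics/c7.png

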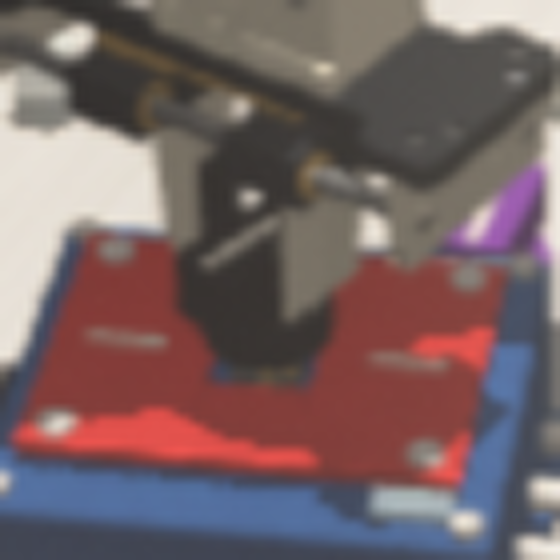

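Emit:
play_rows([
  [[0, 0, 0], [0, 0, -0.05], -0.35],
  [[0, 0, 0], [0, 0, -0.1], -0.35],
  [[0, 0, 0], [0, 0, -0.1], -0.35],
])

```text
clock: 11.2
position: [0.5411, 0.1442, 0.1327]
ee_rot: [-3.138, 0.153, 0.0]
force: [-1.2, 0.1, 1.7]
width: 0.325
```

```bash
python3 chk.py 8
```

```text
11.2 [0.5411 0.1442 0.1327] [-1.2  0.1  1.7] [-0.008 -0.101  0.031] 0.325 turned 1.202 j7 -0.75
cols290-295 mean by row [(230, 63), (231, 63), (232, 62), (233, 62), (234, 60), (235, 57), (236, 57), (237, 57), (238, 57), (239, 57), (240, 61), (241, 77), (242, 85), (243, 115), (244, 128), (245, 130), (246, 131), (247, 131), (248, 134), (249, 162)]
```

Emit:
play_rows([
  [[0, 0, 0], [0, 0, -0.05], -0.35],
  [[0, 0, 0], [0, 0, -0.1], -0.35],
  [[0, 0, 0], [0, 0, -0.1], -0.35],
])

```text
clock: 11.55
position: [0.5412, 0.1442, 0.1327]
ee_rot: [-3.141, -0.011, 0.0]
force: [-0.3, 0.3, -0.0]
width: 0.322
```

```bash
python3 chk.py 9
```

```text
11.55 [0.5412 0.1442 0.1327] [-0.3  0.3 -0. ] [ 0.015 -0.102  0.035] 0.322 turned 1.307 j7 -0.66
cols290-295 mean by row [(230, 60), (231, 59), (232, 59), (233, 59), (234, 58), (235, 57), (236, 57), (237, 57), (238, 57), (239, 57), (240, 61), (241, 78), (242, 85), (243, 115), (244, 128), (245, 130), (246, 131), (247, 134), (248, 163), (249, 209)]
```

View pics/c9.png

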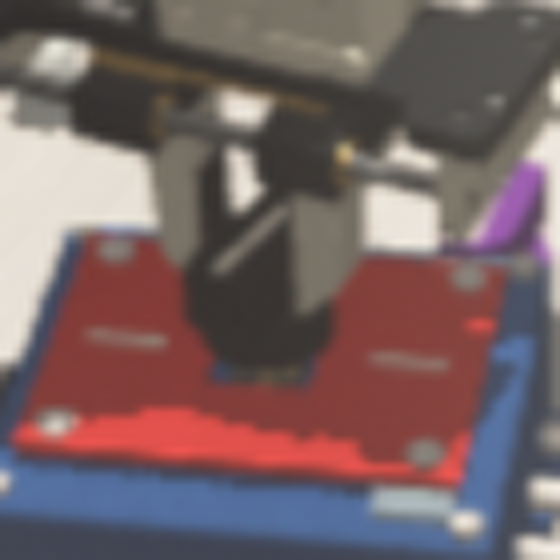

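Emit:
play_rows([
  [[0, 0, 0], [0, 0, -0.05], -0.35],
  [[0, 0, 0], [0, 0, -0.1], -0.35],
  [[0, 0, 0], [0, 0, -0.1], -0.35],
])

```text
clock: 11.9
position: [0.5411, 0.1442, 0.1327]
ee_rot: [-3.137, -0.175, 0.0]
force: [0.2, 0.3, -0.0]
width: 0.327
```

```bash
python3 chk.py 10
```

```text
11.9 [0.5411 0.1442 0.1327] [ 0.2  0.3 -0. ] [-0.016 -0.093 -0.025] 0.327 turned 1.412 j7 -0.57
cols290-295 mean by row [(230, 64), (231, 60), (232, 59), (233, 58), (234, 57), (235, 58), (236, 58), (237, 58), (238, 58), (239, 58), (240, 58), (241, 60), (242, 73), (243, 113), (244, 128), (245, 131), (246, 136), (247, 164), (248, 211), (249, 223)]
```

Emit:
play_rows([
  [[0, 0, 0], [0, 0, -0.05], -0.35],
  [[0, 0, 0], [0, 0, -0.1], -0.35],
  [[0, 0, 0], [0, 0, -0.1], -0.35],
])

```text
clock: 12.25
position: [0.5413, 0.1443, 0.1328]
ee_rot: [-3.123, -0.339, -0.0]
force: [0.9, -0.1, -0.6]
width: 0.326
```

```bash
python3 chk.py 11
```

```text
12.25 [0.5413 0.1443 0.1328] [ 0.9 -0.1 -0.6] [-0.006 -0.243  0.022] 0.326 turned 1.517 j7 -0.48
cols290-295 mean by row [(230, 78), (231, 69), (232, 61), (233, 58), (234, 57), (235, 58), (236, 58), (237, 58), (238, 58), (239, 58), (240, 58), (241, 58), (242, 62), (243, 88), (244, 121), (245, 132), (246, 154), (247, 200), (248, 220), (249, 223)]
```

View pics/c11.png

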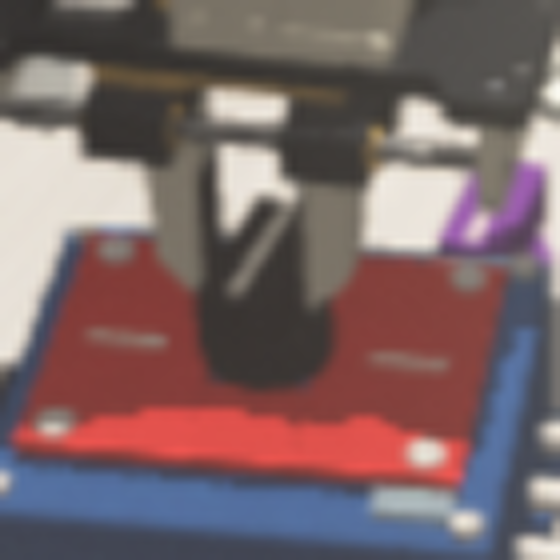

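The skirt bottom went from row ≈240.6 to ≈243, and the bar now sits lower between the fingers, so the knob has dropped. I'll hold briefly to confirm it's complete.

Emit:
play_rows([
  [[0, 0, 0], [0, 0, 0.02], -0.35],
  [[0, 0, 0], [0, 0, 0.05], -0.35],
  [[0, 0, 0], [0, 0, 0.05], -0.35],
])

```text
clock: 12.6
position: [0.5411, 0.1442, 0.1327]
ee_rot: [3.131, 0.256, -0.0]
force: [0.7, -0.3, -0.5]
width: 0.326
```

```bash
python3 chk.py 12
```

```text
12.6 [0.5411 0.1442 0.1327] [ 0.7 -0.3 -0.5] [-0.064 -0.054  0.023] 0.326 turned 1.463 j7 -0.53
cols290-295 mean by row [(230, 76), (231, 68), (232, 61), (233, 58), (234, 58), (235, 58), (236, 58), (237, 58), (238, 58), (239, 58), (240, 58), (241, 58), (242, 62), (243, 89), (244, 121), (245, 132), (246, 146), (247, 175), (248, 214), (249, 223)]
```

View pics/c12.png

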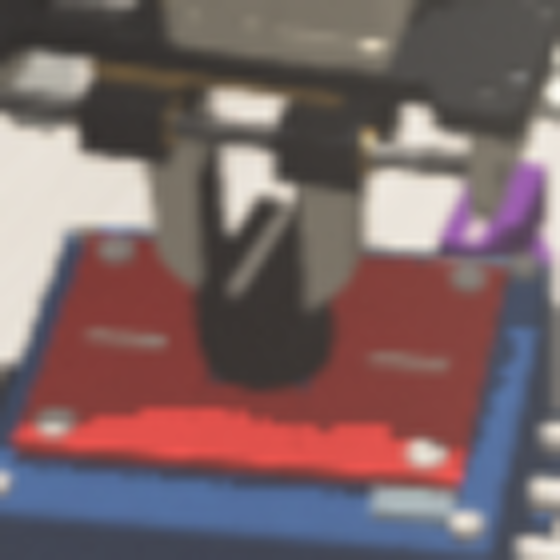

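Emit:
play_rows([
  [[0, 0, 0.005], [0, 0, 0], -0.35],
  [[0, 0, 0.01], [0, 0, 0], -0.35],
  [[0, 0, 0.014], [0, 0, 0], -0.35],
  [[0, 0, 0.014], [0, 0, 0.08], -0.35],
  [[0, 0, 0.014], [0, 0, 0.16], -0.35],
  [[0, 0, 0.014], [0, 0, 0.24], -0.35],
  [[0, 0, 0.014], [0, 0, 0.32], -0.35],
  [[0, 0, 0.014], [0, 0, 0.4], -0.35],
  [[0, 0, 0.014], [0, 0, 0.4], -0.35],
])

```text
clock: 13.55
position: [0.5411, 0.1442, 0.1256]
ee_rot: [3.116, -0.398, -0.0]
force: [-0.3, -0.2, 0.4]
width: 0.323
```

```bash
python3 chk.py 13
```

```text
13.55 [0.5411 0.1442 0.1256] [-0.3 -0.2  0.4] [-0.051 -0.117 -0.022] 0.323 turned 1.046 j7 -0.89
cols290-295 mean by row [(230, 80), (231, 74), (232, 73), (233, 72), (234, 71), (235, 70), (236, 68), (237, 61), (238, 57), (239, 57), (240, 57), (241, 57), (242, 61), (243, 89), (244, 121), (245, 130), (246, 131), (247, 130), (248, 130), (249, 131)]
```

View pics/c13.png

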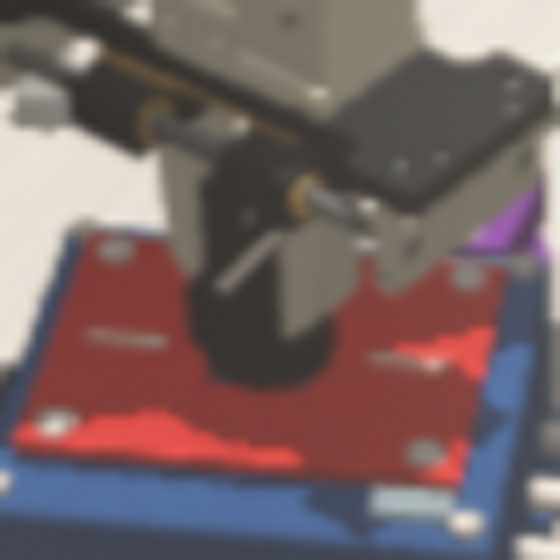

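The knob is turning clockwise with little torque. I'll go on in steps.

Emit:
play_rows([
  [[0, 0, 0], [0, 0, 0.08], -0.35],
  [[0, 0, 0], [0, 0, 0.16], -0.35],
  [[0, 0, 0], [0, 0, 0.24], -0.35],
  [[0, 0, 0], [0, 0, 0.32], -0.35],
  [[0, 0, 0], [0, 0, 0.4], -0.35],
  [[0, 0, 0], [0, 0, 0.4], -0.35],
])

```text
clock: 14.2
position: [0.5411, 0.1442, 0.1256]
ee_rot: [2.966, -1.034, -0.0]
force: [-1.0, 1.0, 0.9]
width: 0.324
```

```bash
python3 chk.py 14
```

```text
14.2 [0.5411 0.1442 0.1256] [-1.   1.   0.9] [-0.001 -0.062  0.015] 0.324 turned 0.629 j7 -1.25
cols290-295 mean by row [(230, 95), (231, 97), (232, 97), (233, 98), (234, 98), (235, 95), (236, 86), (237, 70), (238, 61), (239, 59), (240, 58), (241, 58), (242, 61), (243, 82), (244, 119), (245, 129), (246, 130), (247, 130), (248, 130), (249, 129)]
```

Emit:
play_rows([
  [[0, 0, 0], [0, 0, 0.08], -0.35],
  [[0, 0, 0], [0, 0, 0.16], -0.35],
  [[0, 0, 0], [0, 0, 0.24], -0.35],
  [[0, 0, 0], [0, 0, 0.3], -0.35],
  [[0, 0, 0], [0, 0, 0.3], -0.35],
])

```text
clock: 14.75
position: [0.5409, 0.1443, 0.1253]
ee_rot: [2.769, -1.483, -0.001]
force: [0.6, 0.4, -3.1]
width: 0.329
```

```bash
python3 chk.py 15
```

```text
14.75 [0.5409 0.1443 0.1253] [ 0.6  0.4 -3.1] [ 0.133 -0.129  0.084] 0.329 turned 0.317 j7 -1.52
cols290-295 mean by row [(230, 122), (231, 122), (232, 122), (233, 122), (234, 119), (235, 116), (236, 103), (237, 76), (238, 62), (239, 60), (240, 59), (241, 59), (242, 60), (243, 74), (244, 116), (245, 129), (246, 130), (247, 130), (248, 129), (249, 129)]
```

View pics/c15.png

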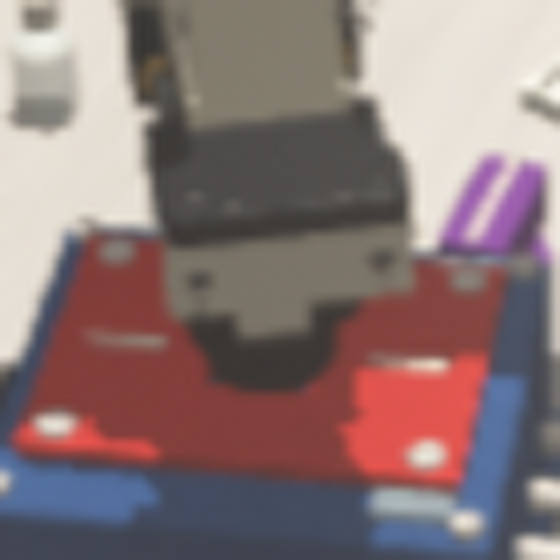

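Emit:
play_rows([
  [[0, 0, 0], [0, 0, 0.05], -0.35],
  [[0, 0, 0], [0, 0, 0.1], -0.35],
  [[0, 0, 0], [0, 0, 0.15], -0.35],
  [[0, 0, 0], [0, 0, 0.2], -0.35],
  [[0, 0, 0], [0, 0, 0.25], -0.35],
])

```text
clock: 15.3
position: [0.5409, 0.1441, 0.1251]
ee_rot: [2.551, -1.832, -0.001]
force: [1.0, 0.1, -6.9]
width: 0.325
```

```bash
python3 chk.py 16
```

```text
15.3 [0.5409 0.1441 0.1251] [ 1.   0.1 -6.9] [ 0.244 -0.349  0.216] 0.325 turned 0.055 j7 -1.74
cols290-295 mean by row [(230, 120), (231, 121), (232, 122), (233, 121), (234, 118), (235, 117), (236, 108), (237, 78), (238, 62), (239, 59), (240, 59), (241, 59), (242, 60), (243, 72), (244, 112), (245, 127), (246, 130), (247, 130), (248, 129), (249, 131)]
```

Emit:
play_rows([
  [[0, 0, 0], [0, 0, 0.05], -0.35],
  [[0, 0, 0], [0, 0, 0.1], -0.35],
  [[0, 0, 0], [0, 0, 0.15], -0.35],
  [[0, 0, 0], [0, 0, 0.15], -0.35],
])

```text
clock: 15.75
position: [0.5406, 0.1446, 0.1251]
ee_rot: [2.401, -2.025, -0.001]
force: [1.0, 3.4, -6.9]
width: 0.325
```

```bash
python3 chk.py 17
```

```text
15.75 [0.5406 0.1446 0.1251] [ 1.   3.4 -6.9] [ 0.619 -0.125  0.06 ] 0.325 turned -0.101 j7 -1.88
cols290-295 mean by row [(230, 107), (231, 115), (232, 120), (233, 121), (234, 118), (235, 110), (236, 101), (237, 79), (238, 64), (239, 60), (240, 59), (241, 59), (242, 59), (243, 66), (244, 100), (245, 124), (246, 130), (247, 130), (248, 130), (249, 130)]
```

Emit:
play_rows([
  [[0, 0, 0.001], [0, 0, 0.04], -0.35],
  [[0, 0, 0.002], [0, 0, 0.08], -0.35],
  [[0, 0, 0.002], [0, 0, 0.12], -0.35],
  [[0, 0, 0.002], [0, 0, 0.12], -0.35],
])

```text
clock: 16.2
position: [0.5408, 0.1448, 0.1247]
ee_rot: [-2.269, 2.173, 0.001]
force: [0.7, 3.3, -6.8]
width: 0.323
```

```bash
python3 chk.py 18
```

```text
16.2 [0.5408 0.1448 0.1247] [ 0.7  3.3 -6.8] [0.828 0.047 0.201] 0.323 turned -0.227 j7 -1.99
cols290-295 mean by row [(230, 99), (231, 99), (232, 99), (233, 105), (234, 101), (235, 97), (236, 94), (237, 80), (238, 64), (239, 60), (240, 59), (241, 59), (242, 59), (243, 63), (244, 89), (245, 120), (246, 130), (247, 131), (248, 136), (249, 138)]
```

View pics/c18.png

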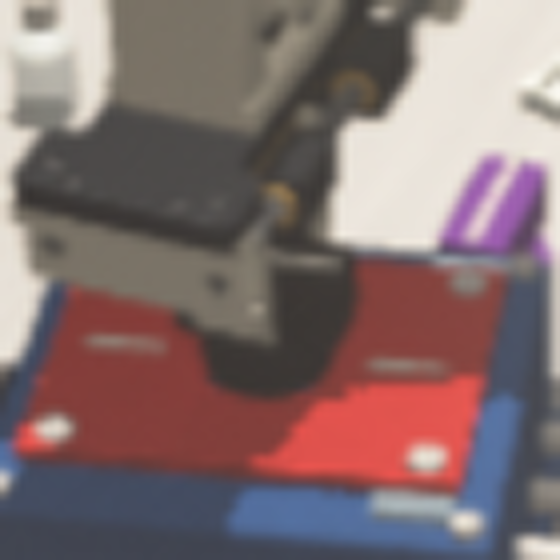

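```bash
cat > pl.py <<'E'
import cv2,sys,numpy as np
# row centroid of the left white mark (crop coords 85..170) and screw edge vs frame
for k in sys.argv[1:]:
    im=cv2.imread(f"pics/c{k}.png").astype(float);
    out=[]
    for (x0,x1,y0,y1) in ((95,150,320,365),(375,420,340,390)):
        w=im[y0:y1,x0:x1,1];w=np.clip(w-np.percentile(w,60),0,None);out.append(round(((w*np.arange(y0,y1)[:,None]).sum()/w.sum())/8,3))
    print(k,out)
E
python3 pl.py 9 11 12 13 14 15 16 17 18
```

```text
9 [np.float64(42.244), np.float64(44.98)]
11 [np.float64(42.236), np.float64(44.978)]
12 [np.float64(42.237), np.float64(44.981)]
13 [np.float64(42.24), np.float64(44.878)]
14 [np.float64(42.284), np.float64(45.21)]
15 [np.float64(42.503), np.float64(45.623)]
16 [np.float64(42.587), np.float64(45.512)]
17 [np.float64(42.608), np.float64(45.586)]
18 [np.float64(42.695), np.float64(45.629)]
```

Emit:
play_rows([
  [[0, 0, 0.001], [0, 0, 0.04], -0.35],
  [[0, 0, 0.001], [0, 0, 0.08], -0.35],
  [[0, 0, 0.001], [0, 0, 0.12], -0.35],
  [[0, 0, 0.001], [0, 0, 0.12], -0.35],
])

```text
clock: 16.65
position: [0.5411, 0.1443, 0.1243]
ee_rot: [-2.127, 2.312, 0.0]
force: [-0.1, 2.8, -4.9]
width: 0.326
```

```bash
python3 chk.py 19; python3 pl.py 19
```

```text
16.65 [0.5411 0.1443 0.1243] [-0.1  2.8 -4.9] [0.617 0.081 0.133] 0.326 turned -0.354 j7 -2.1
cols290-295 mean by row [(230, 87), (231, 87), (232, 88), (233, 88), (234, 88), (235, 88), (236, 87), (237, 76), (238, 64), (239, 59), (240, 59), (241, 58), (242, 58), (243, 64), (244, 93), (245, 127), (246, 138), (247, 147), (248, 150), (249, 159)]
19 [np.float64(42.756), np.float64(45.657)]
```

Emit:
play_rows([
  [[0, 0, 0], [0, 0, 0.04], -0.35],
  [[0, 0, 0.001], [0, 0, 0.08], -0.35],
  [[0, 0, 0.001], [0, 0, 0.1], -0.35],
  [[0, 0, 0.001], [0, 0, 0.1], -0.35],
])

```text
clock: 17.1
position: [0.5413, 0.1443, 0.124]
ee_rot: [-2.002, 2.42, -0.0]
force: [-1.2, 2.7, 0.6]
width: 0.328
```

```bash
python3 chk.py 20; python3 pl.py 20
```

```text
17.1 [0.5413 0.1443 0.124 ] [-1.2  2.7  0.6] [0.488 0.345 0.256] 0.328 turned -0.459 j7 -2.19
cols290-295 mean by row [(230, 81), (231, 81), (232, 81), (233, 81), (234, 82), (235, 83), (236, 81), (237, 73), (238, 63), (239, 59), (240, 58), (241, 58), (242, 58), (243, 62), (244, 88), (245, 123), (246, 145), (247, 152), (248, 169), (249, 181)]
20 [np.float64(42.807), np.float64(45.69)]
```

View pics/c20.png

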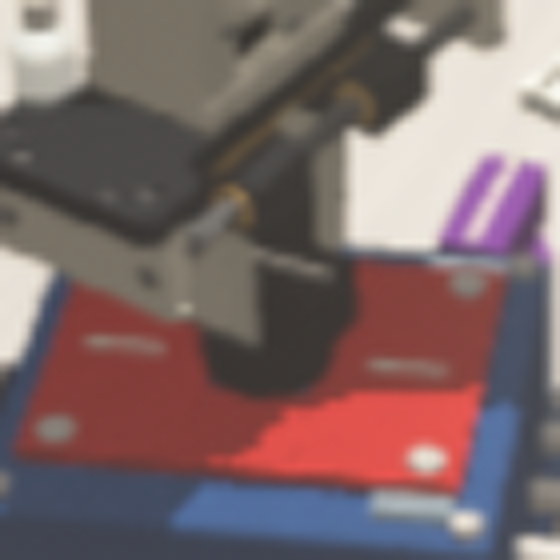

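```bash
python3 - <<'E'
from h import *
for a,b,z in (((230,288),(287,215),.138),((262,257),(330,272),.136)):
    A=ray("side",(260+a[0]/8,195+a[1]/8),z);B=ray("side",(260+b[0]/8,195+b[1]/8),z)
    print(np.linalg.norm(A-B),(np.arctan2(*(B-A)[1::-1])-.271+1.57)%np.pi-1.57)
E
```

```text
0.04105339373885334 1.2986290092414443
0.023506420174971215 -0.20769165929334799
```

Emit:
play_rows([
  [[0, 0, 0], [0, 0, 0.03], -0.35],
  [[0, 0, 0.001], [0, 0, 0.06], -0.35],
  [[0, 0, 0.001], [0, 0, 0.08], -0.35],
  [[0, 0, 0.001], [0, 0, 0.08], -0.35],
])

```text
clock: 17.55
position: [0.5414, 0.1444, 0.1239]
ee_rot: [-1.895, 2.505, -0.0]
force: [-3.1, 1.6, 6.0]
width: 0.326
```

```bash
python3 chk.py 21; python3 pl.py 21
```

```text
17.55 [0.5414 0.1444 0.1239] [-3.1  1.6  6. ] [0.487 0.735 0.391] 0.326 turned -0.546 j7 -2.26
cols290-295 mean by row [(230, 76), (231, 76), (232, 75), (233, 75), (234, 77), (235, 78), (236, 78), (237, 73), (238, 64), (239, 59), (240, 58), (241, 58), (242, 58), (243, 61), (244, 86), (245, 126), (246, 163), (247, 167), (248, 180), (249, 187)]
21 [np.float64(42.832), np.float64(45.705)]
```

View pics/c21.png

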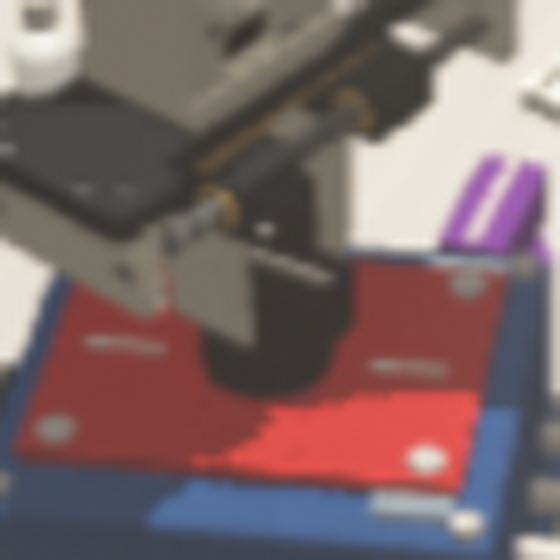

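```bash
python3 - <<'E'
from h import *
import cv2
for k in (18,19,20,21):
    im=cv2.imread(f"pics/c{k}.png").min(2).astype(float)
    # bright ridge in window
    m=(im[245:290,262:328]>95)
    v,u=np.nonzero(m); 
    L=[(260+(a+262+.5)/8-.5,195+(np.average(np.arange(245,290),weights=np.clip(im[245:290,a+262]-75,0,None)+1e-6)+.5)/8-.5) for a in range(0,66,4)]
    P=np.array([ray("side",q,.1355)[:2] for q in L]);c=np.polyfit(P[:,0],P[:,1],1)
    print(k,(np.arctan(c[0])-.271), np.std(P[:,1]-np.polyval(c,P[:,0])))
E
```

```text
18 0.1455614633892109 0.0015219048309321693
19 -0.16807184785234985 0.0005212779144191685
20 -0.2111310460549445 0.0010220200875267732
21 -0.30245144979033056 0.0010483781440622857
```

```bash
cat > pc.py <<'E'
import cv2,sys,numpy as np
def g(k): return cv2.imread(f"pics/c{k}.png").astype(np.float32)[:,:,1]
A=g(12)
for k in sys.argv[1:]:
    B=g(k);o=[]
    for (x0,x1,y0,y1) in ((80,175,322,362),):
        a=A[y0:y1,x0:x1];best=[]
        for dy in np.arange(-2,12,.25):
            M=np.float32([[1,0,0],[0,1,-dy]]);b=cv2.warpAffine(B,M,(B.shape[1],B.shape[0]))[y0:y1,x0:x1]
            best.append((cv2.matchTemplate(a,b,cv2.TM_CCOEFF_NORMED)[0,0],dy))
        s,dy=max(best);o.append((round(float(s),3),dy/8, round(dy/8/.296,2)))
    print(k,o)
E
python3 pc.py 9 14 15 16 17 18 19 20 21
python3 -c "
from h import *
for z in (.096,.0935): print(proj('side',[.5865,.156,z]))"
```

```text
9 [(0.999, np.float64(0.0), np.float64(0.0))]
14 [(0.996, np.float64(0.0625), np.float64(0.21))]
15 [(0.976, np.float64(0.1875), np.float64(0.63))]
16 [(0.941, np.float64(0.28125), np.float64(0.95))]
17 [(0.926, np.float64(0.40625), np.float64(1.37))]
18 [(0.918, np.float64(0.5625), np.float64(1.9))]
19 [(0.918, np.float64(0.6875), np.float64(2.32))]
20 [(0.936, np.float64(0.71875), np.float64(2.43))]
21 [(0.93, np.float64(0.78125), np.float64(2.64))]
[275.65178062 237.05608564]
[275.71296953 237.79267751]
```

The plate is about 2.6 mm down, and the torque has risen to 0.39 N m with the tool turned only 0.09 rad in that step. That looks like the stop. I'll ease off, open the gripper and retreat.

Emit:
play_rows([
  [[0, 0, -0.002], [0, 0, -0.05], -0.35],
  [[0, 0, -0.002], [0, 0, -0.1], -0.35],
  [[0, 0, -0.002], [0, 0, -0.1], -0.2],
  [[0, 0, -0.002], [0, 0, -0.1], 0.0],
  [[0, 0, -0.002], [0, 0, -0.1], 0.1],
  [[0, 0, -0.002], [0, 0, -0.1], 0.1],
])

```text
clock: 18.2
position: [0.5412, 0.1439, 0.1242]
ee_rot: [2.024, -2.402, 0.0]
force: [-1.1, -0.5, 0.3]
width: 0.542
```

```bash
python3 chk.py 22; python3 pc.py 22
```

```text
18.2 [0.5412 0.1439 0.1242] [-1.1 -0.5  0.3] [0.039 0.02  0.032] 0.542 turned -0.441 j7 -2.17
cols290-295 mean by row [(230, 64), (231, 64), (232, 64), (233, 65), (234, 65), (235, 65), (236, 65), (237, 66), (238, 68), (239, 67), (240, 61), (241, 58), (242, 58), (243, 62), (244, 87), (245, 126), (246, 165), (247, 181), (248, 178), (249, 182)]
22 [(0.891, np.float64(0.78125), np.float64(2.64))]
```

View pics/c22.png

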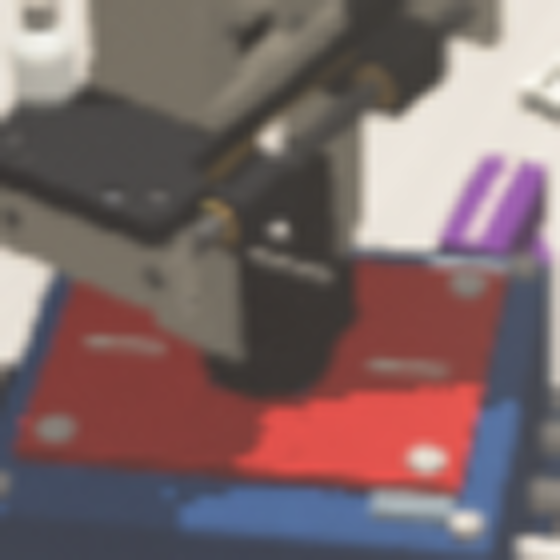

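Emit:
play_rows([
  [[0, 0, -0.03], [0, 0, 0], 0.1],
  [[0, 0, -0.1], [0, 0, 0], 0.1],
  [[0, 0, -0.18], [0, 0, 0], 0.1],
  [[0, 0, -0.24], [0, 0, 0], 0.1],
  [[0, 0, -0.24], [0, 0, 0], 0.1],
  [[0, 0, -0.24], [0, 0, 0], 0.1],
  [[0, 0, -0.24], [0, 0, 0], 0.1],
])

```text
clock: 18.95
position: [0.5405, 0.1439, 0.2431]
ee_rot: [2.024, -2.4, -0.001]
force: [-0.8, 0.1, -0.4]
width: 0.549
```

```bash
python3 chk.py 23; python3 pc.py 23;python3 -c "
from h import *
import cv2
a=cv2.imread('pics/c23.png').min(2)
print(arm.observe()['force'])"
```

```text
18.95 [0.5405 0.1439 0.2431] [-0.8  0.1 -0.4] [0.054 0.007 0.023] 0.549 turned -0.44 j7 -2.14
cols290-295 mean by row [(230, 63), (231, 62), (232, 61), (233, 61), (234, 61), (235, 61), (236, 62), (237, 62), (238, 62), (239, 62), (240, 62), (241, 62), (242, 61), (243, 68), (244, 117), (245, 199), (246, 220), (247, 221), (248, 221), (249, 221)]
23 [(0.938, np.float64(0.71875), np.float64(2.43))]
[ 0.00875312  0.12907052 -0.74399614]
```

View pics/c23.png

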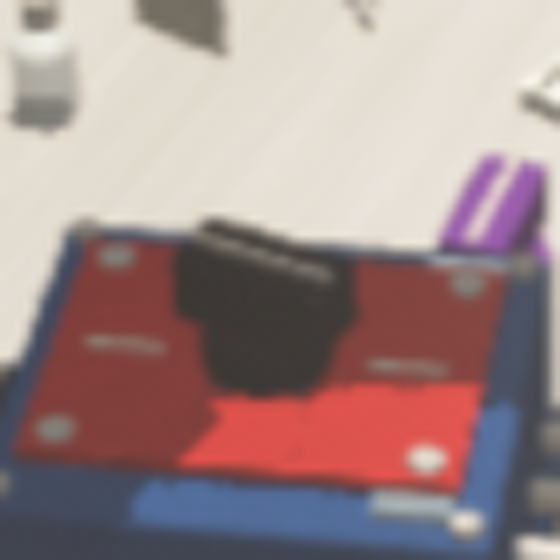

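```bash
python3 - <<'E'
from h import *
z=.1355
A=ray("side",(260+200/8,195+231/8),z);B=ray("side",(260+332/8,195+277/8),z)
print(A,B,(A+B)/2,np.linalg.norm(A-B),np.arctan2(*(A-B)[1::-1])-.271)
n,st=0,None
p,d=eyes.get_image("top");cv2.imwrite("pics/topend.png",p[:,:,::-1])
E
python3 chk.py 24; python3 pc.py 24
```

```text
[0.56439692 0.14066083 0.1355    ] [0.51466859 0.14564315 0.1355    ] [0.53953275 0.14315199 0.1355    ] 0.04997729701283901 -0.37085754002139315
19.05 [0.5405 0.1439 0.2429] [ 0.8 -0.1 -0.3] [ 0.027  0.04  -0.021] 0.55 turned -0.44 j7 -2.14
cols290-295 mean by row [(230, 63), (231, 62), (232, 62), (233, 61), (234, 62), (235, 62), (236, 61), (237, 62), (238, 62), (239, 62), (240, 61), (241, 62), (242, 61), (243, 68), (244, 117), (245, 199), (246, 220), (247, 221), (248, 222), (249, 221)]
24 [(0.937, np.float64(0.71875), np.float64(2.43))]
```

View pics/topend.png

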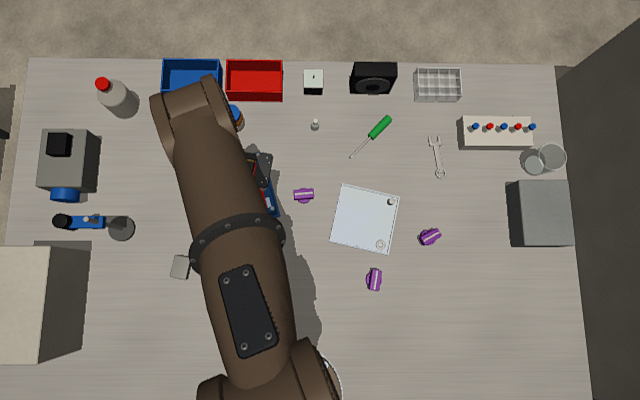

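```bash
python3 -c "
from cell import arm
print(arm.sign_off())"
```

```text
the job is handed in; nothing more can be done
None
```

I put the black bar knob on the stud, turned it into the thread and screwed it down. I handed the job in at about 19 s on the clock, with the gripper clear above the knob; no verdict was reported.

**What I did**
- I set the knob on the crest with its bar along the marks, then loosened the fingers so they only straddled it.
- I turned it anticlockwise until the skirt sank about 2.5 px in the side view. That is about the 8 mm drop, and it came at roughly 1.4 rad.
- I then turned it clockwise about 1.7 rad. The torque readings, taken between moves, peaked at 0.39 N m, below the 0.7 N m limit.
- At that point I eased off, opened the fingers and raised the arm.

**Last checks**
- **Plate:** it measured about 2.6 mm down when I let go. After retreating it read 2.4 mm, and again in a second picture 0.1 s later. The 0.2 mm difference is within what the image can resolve.
- **Knob:** it stands upright on the stud and holds by itself. The bar centre measures about 2 mm from my stud estimate, which is as good as the camera calibration allows.
- **Forces:** those on the tool were near zero after I let go.
- **Other things:** the tray, standoff, washer, vial, screwdriver, wrench and lens case look unmoved in the final top view. The arm partly hid the jar.

**Disagreements**
- The two cameras put the stud's y position about 3 mm apart. I used a value in between, and the knob went on without forcing.
- Two early measures of how far the plate was down disagreed: the mark centroid gave 2.0 mm, the skirt edge over 3 mm. I relied on the image-matching figure of 2.4 to 2.6 mm.
- I took the stop as reached from the rising torque and the plate depth; I did not push further to confirm it.

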